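# Change the carton labeller over to batch 7

## Robot

A 6-joint arm with a two-finger parallel gripper is mounted at the origin on the work surface. World frame = base frame: x ahead of the robot, y to its left, z up, the work surface at z = 0. Lengths are in m, angles in rad, forces in N, time in s.
With the tool pointing down it reaches from about 0.3 to 0.775 m from the base axis. Payload 14.6 kg.
Tool frame: the origin (TCP) lies at the very end of the fingers, on their centre line; the grasp point (between the pads) lies manip.pinch_z behind it (manip.pinch_z is the distance from the TCP to the grasp point, in m); z points along the fingers, y is the direction in which the jaws open and shut (so a half turn about z gives the same grasp; the last joint's range is limited). The gripper opens to 94 mm and grips with 3 to 60 N. Pads are 16 mm wide; open, the fingers measure 119 mm over their backs; the gripper's body (75 mm by 177 mm) begins 78 mm behind the grasp point.
Start: joints at [-0.067, 0.3, 1.521, -0, 1.321, -0.067], TCP at [0.55, -0, 0.205] pointing down, gripper open.
Joint ranges: [-3.03, 3.03], [-0.79, 2.21], [0.23, 2.52], [-1.04, 4.18], [0, 3.07], [-2.55, 2.55]. Speed limits (rad/s): [2.22, 2.22, 2.57, 3.14, 3.14, 3.14].

## Interface

Orientations are given as a rotation vector (axis times angle).
In Python, from workcell import manip gives the robot as it stands. The module is installed in compiled form; this text tells all that it offers.
- The arm moves only by the tool apply_moves, never from a script. Its argument "plan" is a list of rows, each an object with "delta_pos": the shift along the tool's x, y, z in m, a list of three; "delta_rot": the turn, a rotation vector about the tool's x, y, z in rad, a list of three; "fingers": the opening in per cent of the stroke, from 0 (shut) to 100 (fully open). In form: [{"delta_pos": [x, y, z], "delta_rot": [wx, wy, wz], "fingers": fingers}, ...]. A call has 1 to 20 rows; each row is the pose to reach, as a shift and turn from the pose commanded when the call began, along the tool's axes at that moment; what a row does not reach only later rows make up. A row lasts 1/10 s, in which the tool goes at most 50 mm and 8.59 degrees, less where a joint would pass 70% of its speed; a pose out of reach is approached as far as the arm can. A call with a gripper value outside its range is refused whole. The fingers move at their own pace and stop on an object; "newtons" is the grip in N (left out, the last holds). Time passes only in rows, so rows that repeat a pose let the fingers close. It gives the time, the measured TCP pose, the force and the opening at its end, in the units of the state.
- manip.read_state(): the state, without advancing time (a new reading comes with each control period).
- manip.capture(name): name is "scene" or "side" or "wrist"; returns a dict with "frame" (384x512x3 uint8, red, green, blue), "intrinsics" (3x3 intrinsics, pixels), "rvec" (rotation vector, rad) and "tvec" (3), from world to camera coordinates, as OpenCV has them; the wrist camera has in their place "mount" (4x4, takes a point from camera to tool coordinates, whose origin is the TCP and whose axes are the flange's). Camera axes: x right, y down, z forward; pixel columns grow to the right and rows downward; lengths in m; the calibration is good to about 2 mm. A picture is of the moment at which its call begins: read the wrist's pose just before it. There is no depth.
- manip.job_done(): hands the job in, once; it reports no verdict.
The state is a dict: "time": time; "qpos": joint angles; "dq": joint speeds; "joint_efforts": joint torques, N m; "position": TCP position; "tool_rot": TCP orientation; "contact_force": force on the tool from outside, world axes, zero at the start; "torque": the same for the moment, N m; "gripper_width": finger opening in m.
Only numpy, scipy, OpenCV 4.12 (cv2) and the standard library are available. Lean on these libraries where they do the work, as an engineer would, in place of code of your own. Each camera call takes 0.05 s, during which the arm holds its last target.

## Task

Change the carton labeller over to batch 7: move every finished carton out of its catch tray into the grey tote before you touch the batch dial, and turn the dial so that the 7 stands in the middle of its window. The label reel's clamp screw is only standing loose on top of its threaded hub: without forcing it or lifting it out, turn it backward (counterclockwise) until you feel the thread start drop, then drive it forward until its flange is fully home on the hub. Leave the bottle, the beaker and the tip box where they stand.

Things in the scene. Friction and masses are not known exactly. Their poses are not given: they have to be found in the camera images.
- labeller: bench label applicator, fixed: white housing 240 (x) x 260 (y) x 105 mm high; origin under its centre, x away from the operator, y to its left. On its deck: label reel and hub (left, far), number dial (right, near), a 60 x 55 mm, 55 mm high print head block (right, far). The catch tray is attached on its right (-y) side.
- hub (a point): centre of the top face (36 mm above the deck) of the threaded hub in the 112 mm label reel; labeller's axes. Bore 26 mm, one right-hand thread, lead 10 mm. The face is flat except for the groove mouth, the 80 degrees counterclockwise (from above) of the drop edge, which lies on the hub's +x side. Screw turned counterclockwise past the edge drops 9 mm; turned clockwise from there it goes under it.
- screw: loose clamp screw, 0.22 kg: 24 mm stud 61 mm long, 52 mm flange 5 mm thick, on it a black bar grip 64 mm long (screw x), 14 mm thick (y), from 7 to 41 mm above the flange's underside. Origin on the axis at the flange's underside, z up. Starts upright in the bore, 17 mm above the hub face, resting on its thread end; 8 mm after the drop; 0 when home, about 3/4 turn clockwise of the drop.
- thread_start (a point): lower end of the screw's 4.5 mm thick thread, on its +x side, 15.8 mm off the axis, 14.5 mm below the flange's underside. Starts 60 to 150 degrees clockwise of the drop edge (hub +x); drops when 25 to 60 degrees counterclockwise of it. The screw sinks by its own weight if the fingers hold its bar with a few mm of play while turning it, 10 mm per turn on the thread.
- batch_dial (a joint): angle of the number dial (rad), growing clockwise seen from above; number n (0 to 9) stands mid window at n x 0.6283 (7 at 4.398). Stops just beyond 0 and 9, light friction, stays where left. The 21 x 19 mm window is on the near (labeller -x) side of a square grey cover 96 mm wide, top 14.5 mm above the deck.
- dial_knob (a point): on the dial's axis, 38 mm above the deck (23 mm above the cover): height to grip the black bar knob, which is 46 mm long (along this point's x), 14 mm thick (y) and reaches from 20 to 54 mm above the deck
- dial_rim (a point): top of the bar knob near one end, 20 mm off the dial's axis
- tray (a point): centre of the catch tray's floor (45 mm above the bench), axes as the labeller's; tray 256 (x) x 196 (y) mm inside, lip 14 mm high
- tote: open grey tote, fixed, origin under its centre; inside 250 (x) x 190 (y) mm, floor 4 mm thick, walls 65 mm high and 4 mm thick
- media_bottle: bystander: media bottle, 72 mm across, 150 mm high, origin under its centre
- beaker: bystander: glass beaker, 84 mm across, 110 mm high, origin under its centre
- tip_box: bystander: pipette tip box 85 x 125 x 85 mm, origin under its centre
- carton1: sealed kit carton, 44 (x) x 70 (y) x 46 mm high, 0.08 to 0.17 kg, origin under its centre, 4 to 6 of the six are present, upright in the catch tray
- carton2: same as carton1 (may be absent)
- carton3: same as carton1 (may be absent)
- carton4: same as carton1 (may be absent)
- carton5: same as carton1 (may be absent)
- carton6: same as carton1 (may be absent)
Things that resemble listed ones, but are neither listed nor needed, are in the scene too. Leave any blue or purple look-alike of the carton4 alone.

How it is judged:
On the way, in this order (a step that is already met when the one before it is completed fails the run):
1. the loose screw is turned backward, still riding on the hub face, until its thread end is within an eighth of a turn of the drop edge (z of screw in the frame of hub between 0.0135 and 0.024 m and x of thread_start in the frame of hub above 0.0108 m and y of thread_start in the frame of hub below 0 m and horizontal distance between screw and hub below 0.005 m), for 0.02 s.
2. the thread start drops into the groove (z of screw in the frame of hub below 0.0105 m and horizontal distance between screw and hub below 0.004 m), for 0.05 s.
3. the screw is driven forward until its flange is home on the hub (z of screw in the frame of hub between -0.002 and 0.0015 m and angle between screw's own z axis and vertical below 0.05 rad and horizontal distance between screw and hub below 0.003 m), for 0.2 s.
At the end, for the whole second after the job is handed in: the screw's flange is home (within 1.5 mm of the hub face, upright to 0.05 rad), the dial within 0.16 rad of the 7, every carton at rest inside the tote (all of step 3 and value of joint batch_dial between 4.23823 and 4.55823 rad and x of carton1 in the frame of tote between -0.127 and 0.127 m and y of carton1 in the frame of tote between -0.097 and 0.097 m and z of each of carton1, carton2, carton3, carton4, carton5, carton6 in the frame of tote below 0.06 m and linear speed of each of carton1, carton2, carton3, carton4, carton5, carton6, screw below 0.02 m/s and x of carton2 in the frame of tote between -0.127 and 0.127 m and y of carton2 in the frame of tote between -0.097 and 0.097 m and x of carton3 in the frame of tote between -0.127 and 0.127 m and y of carton3 in the frame of tote between -0.097 and 0.097 m and x of carton4 in the frame of tote between -0.127 and 0.127 m and y of carton4 in the frame of tote between -0.097 and 0.097 m and x of carton5 in the frame of tote between -0.127 and 0.127 m and y of carton5 in the frame of tote between -0.097 and 0.097 m and x of carton6 in the frame of tote between -0.127 and 0.127 m and y of carton6 in the frame of tote between -0.097 and 0.097 m); the robot touches nothing.
It fails at once if the batch dial is turned (its knob end moved more than 8 mm) while a carton is still in the catch tray (distance of dial_rim from where it was at the start of the episode above 0.008 m and ((x of carton1 in the frame of tray between -0.128 and 0.128 m and y of carton1 in the frame of tray between -0.098 and 0.098 m and z of carton1 in the frame of tray below 0.03 m) or (x of carton2 in the frame of tray between -0.128 and 0.128 m and y of carton2 in the frame of tray between -0.098 and 0.098 m and z of carton2 in the frame of tray below 0.03 m) or (x of carton3 in the frame of tray between -0.128 and 0.128 m and y of carton3 in the frame of tray between -0.098 and 0.098 m and z of carton3 in the frame of tray below 0.03 m) or (x of carton4 in the frame of tray between -0.128 and 0.128 m and y of carton4 in the frame of tray between -0.098 and 0.098 m and z of carton4 in the frame of tray below 0.03 m) or (x of carton5 in the frame of tray between -0.128 and 0.128 m and y of carton5 in the frame of tray between -0.098 and 0.098 m and z of carton5 in the frame of tray below 0.03 m) or (x of carton6 in the frame of tray between -0.128 and 0.128 m and y of carton6 in the frame of tray between -0.098 and 0.098 m and z of carton6 in the frame of tray below 0.03 m))).
It fails at once if the screw is forced before it is home (more than 90 N between it and the labeller while its flange is over 4 mm off the hub) (contact force between screw and labeller above 90 N and z of screw in the frame of hub above 0.004 m).
It fails at once if the screw is lifted out of the hub (z of screw in the frame of hub above 0.045 m).
It fails at once if the bottle, beaker or tip box is moved more than 20 mm or tipped (distance of any of media_bottle, beaker, tip_box from where it was at the start of the episode above 0.02 m or angle between any of media_bottle, beaker, tip_box's own z axis and vertical above 0.3 rad).
Of carton1, carton2, carton3, carton4, carton5, carton6 only 4 to 6 are there at a start; the rules pass over those that are not, and their reading is None.
At some moment in a run one of carton1, carton2, carton3, carton4, carton5, carton6 may be knocked a few centimetres aside while the robot is not near it.
Once in a run the grip may slacken for a moment while it holds something.
It also fails if it takes over 210 s, if anything falls off the work surface, if the arm or the gripper's body presses on something with over 40 N, if the wrist force passes 120 N, or if a joint passes its speed limit or range.

## Working session

There is one attempt and no reset: what is moved stays moved. The work goes in short steps, Python scripts to look and compute and a tool call to move; the robot and the scene stay as the last step left them, time stands still between calls to the robot, and variables do not carry over. Pictures are saved under pics/ and viewed, and the job is handed in when it is done.

Besides the shell and the picture viewer there is one more tool, called after "Emit:" in YAML: its name, and indented under it one key for each argument. apply_moves: Moves the arm, as the interface text tells. Its arguments: {"type":"object","properties":{"plan":{"type":"array","items":{"type":"object","properties":{"delta_pos":{"type":"array","items":{"type":"number"}},"delta_rot":{"type":"array","items":{"type":"number"}},"fingers":{"type":"number"}}}},"newtons":{"type":"number"}},"required":["plan"]}

```bash
mkdir -p pics
cat > h.py <<'E'
import numpy as np, cv2, json
from workcell import manip
from scipy.spatial.transform import Rotation as R
def snap(cam,fn):
    s=manip.read_state(); c=manip.capture(cam)
    cv2.imwrite('pics/'+fn+'.png',cv2.cvtColor(c['frame'],cv2.COLOR_RGB2BGR))
    K=np.array(c['intrinsics'],float)
    if cam=='wrist':
        T=np.eye(4);T[:3,:3]=R.from_rotvec(s['tool_rot']).as_matrix();T[:3,3]=s['position']
        M=T@np.array(c['mount'])
    else:
        W=np.eye(4);W[:3,:3]=R.from_rotvec(np.ravel(c['rvec'])).as_matrix();W[:3,3]=np.ravel(c['tvec']);M=np.linalg.inv(W)
    np.savez('pics/'+fn+'.npz',K=K,M=M)
    return c['frame'],K,M
def load(fn):
    d=np.load('pics/'+fn+'.npz');return d['K'],d['M']
def px2w(fn,u,v,z):
    K,M=load(fn);d=M[:3,:3]@np.linalg.solve(K,[u,v,1.]);o=M[:3,3]
    return o+d*(z-o[2])/d[2]
def w2px(fn,p):
    K,M=load(fn);q=np.linalg.inv(M)@np.append(p,1);q=K@q[:3];return q[:2]/q[2]
E
python3 - <<'E'
from h import *
for c in ['scene','side','wrist']:
    f,K,M=snap(c,c+'0');print(c,K.tolist(),M.round(3).tolist())
print(manip.read_state(),manip.pinch_z)
E
```

```text
scene [[402.64639862282564, 0.0, 268.0382921736497], [0.0, 402.64639862282564, 193.59795111302063], [0.0, 0.0, 1.0]] [[-0.043, 0.681, -0.731, 1.452], [0.999, 0.026, -0.034, 0.121], [-0.004, -0.731, -0.682, 0.946], [0.0, 0.0, 0.0, 1.0]]
side [[347.3979764870712, 0.0, 252.07175702749646], [0.0, 347.3979764870712, 192.68922705574448], [0.0, 0.0, 1.0]] [[-0.961, -0.12, 0.25, 0.325], [-0.277, 0.456, -0.846, 0.939], [-0.012, -0.882, -0.471, 0.601], [0.0, 0.0, 0.0, 1.0]]
wrist [[285.63912733899326, 0.0, 256.0679108854265], [0.0, 285.63912733899326, 192.55176877383977], [0.0, 0.0, 1.0]] [[1.0, -0.001, -0.001, 0.55], [-0.001, -0.969, -0.246, 0.072], [-0.001, 0.246, -0.969, 0.384], [0.0, 0.0, 0.0, 1.0]]
{'time': 0.15, 'qpos': array([-6.65880710e-02,  3.00325131e-01,  1.52143161e+00, -4.25932386e-05,
        1.32068840e+00, -6.65994208e-02]), 'dq': array([-0.00045227,  0.00048925, -0.00316975, -0.00050077, -0.00051277,
        0.00098662]), 'joint_efforts': array([-2.50185103e-04, -5.31960297e+01, -3.52822959e+01,  7.07691838e-02,
        2.35654798e-02, -3.66386917e-05]), 'position': array([5.49804434e-01, 5.47579944e-06, 2.05029630e-01]), 'tool_rot': array([-2.22098259e+00, -2.22103125e+00,  9.30374029e-04]), 'contact_force': array([-0.09544503,  0.37056038,  0.73308014]), 'torque': array([-0.00517968,  0.05271034,  0.02931729]), 'gripper_width': 0.09417345855641093} 0.0188
```

View pics/scene0.png

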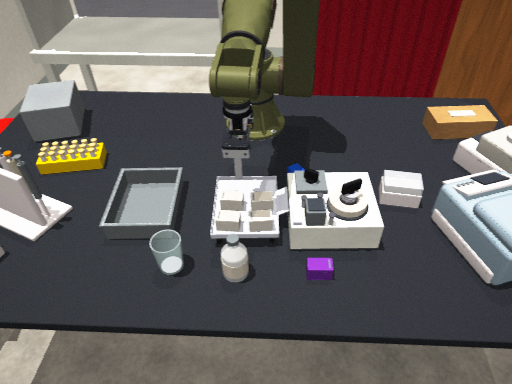

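View pics/side0.png

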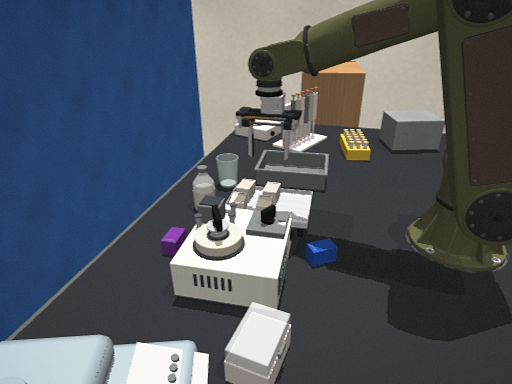

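View pics/wrist0.png

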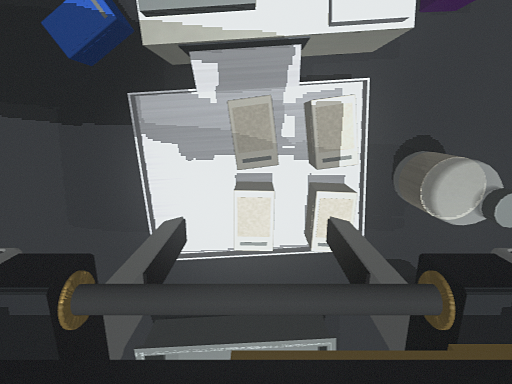

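Run:
```python
import cv2
a=cv2.imread('pics/scene0.png')[150:290,95:395];cv2.imwrite('pics/z0.png',cv2.resize(a,None,fx=2.6,fy=2.6,interpolation=3))
```

```text
(no output)
```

View pics/z0.png

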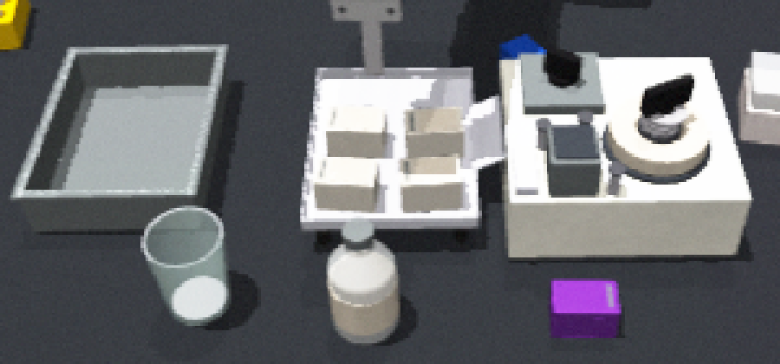

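Run:
```python
from h import *
def z(u,v,h): return px2w('scene0',u/2.6+95,v/2.6+150,h)[:2].round(3)
print('deck',[z(*p,.105) for p in [(510,205),(748,200),(713,57),(503,60)]])
print('tote rim',[z(*p,.065) for p in [(18,192),(203,192),(228,46),(70,46)]])
print('reelhub bar top', z(668,98,.105+.036+.017+.03))
print('knob', z(562,65,.105+.045))
w=lambda u,v,h: px2w('wrist0',u,v,h)[:2].round(3)
print('tray rim',[w(*p,.059) for p in [(130,94),(368,80),(362,252),(155,259)]])
for n,c in dict(A=[(229,101),(270,96),(277,160),(237,168)],B=[(305,98),(353,96),(360,160),(313,168)],C=[(236,190),(273,190),(273,249),(236,249)],D=[(313,191),(355,191)]).items():
    print(n,[w(*p,.091) for p in c])
```

```text
deck [array([0.693, 0.149]), array([0.676, 0.406]), array([0.435, 0.402]), array([0.451, 0.14 ])]
tote rim [array([ 0.659, -0.412]), array([ 0.651, -0.2  ]), array([ 0.388, -0.224]), array([ 0.396, -0.434])]
reelhub bar top [0.607 0.316]
knob [0.511 0.208]
tray rim [array([0.414, 0.099]), array([0.669, 0.113]), array([ 0.681, -0.087]), array([ 0.423, -0.096])]
A [array([0.523, 0.09 ]), array([0.563, 0.095]), array([0.571, 0.032]), array([0.53 , 0.024])]
B [array([0.598, 0.093]), array([0.644, 0.095]), array([0.657, 0.032]), array([0.609, 0.024])]
C [array([0.528, 0.   ]), array([0.568, 0.   ]), array([ 0.569, -0.067]), array([ 0.527, -0.067])]
D [array([ 0.61 , -0.001]), array([ 0.654, -0.001])]
```

Run:
```python
from h import *
def z(u,v,h): return px2w('scene0',u/2.6+95,v/2.6+150,h)[:2].round(3)
print('bottle cap',z(358,230,.15),'base front',z(368,338,0))
print('beaker top',z(184,232,.11),'bot',z(200,300,0))
print('purple',z(585,290,.04))
```

```text
bottle cap [ 0.773 -0.004] base front [0.797 0.   ]
beaker top [ 0.749 -0.191] bot [ 0.754 -0.192]
purple [0.754 0.232]
```

```bash
cat >> h.py <<'E'
R0=R.from_matrix([[0,1,0],[1,0,0],[0,0,-1]])
def yaw_now():
    s=manip.read_state();A=(R.from_rotvec(s['tool_rot'])*R0.inv()).as_matrix();return np.arctan2(A[1,0],A[0,0])
def to(x,y,z,yawdeg=None):
    s=manip.read_state();Rt=R.from_rotvec(s['tool_rot'])
    d=Rt.inv().apply(np.array([x,y,z])-s['position'])
    if yawdeg is None: w=np.zeros(3)
    else: w=(Rt.inv()*(R.from_euler('z',yawdeg,degrees=True)*R0)).as_rotvec()
    print((x,y,z,yawdeg),'dpos',d.round(4).tolist(),'drot',w.round(4).tolist())
def st():
    s=manip.read_state();print('t',round(s['time'],2),'p',s['position'].round(4),'yaw',round(np.degrees(yaw_now()),2),'F',s['contact_force'].round(1),'M',s['torque'].round(2),'w',round(s['gripper_width'],4),'q6',s['qpos'].round(2))
E
python3 -c "
from h import *
st();to(.548,-.034,.12,0);to(.548,-.034,.056,0)"
```

```text
t 0.15 p [0.5498 0.     0.205 ] yaw 0.0 F [-0.1  0.4  0.7] M [-0.01  0.05  0.03] w 0.0942 q6 [-0.07  0.3   1.52 -0.    1.32 -0.07]
(0.548, -0.034, 0.12, 0) dpos [-0.034, -0.0017, 0.085] drot [-0.0009, -0.0, 0.0]
(0.548, -0.034, 0.056, 0) dpos [-0.034, -0.0017, 0.149] drot [-0.0009, -0.0, 0.0]
```

Emit:
apply_moves:
  plan:
    - {"delta_pos": [-0.017, -0.001, 0.02], "delta_rot": [0, 0, 0], "fingers": 68}
    - {"delta_pos": [-0.034, -0.002, 0.05], "delta_rot": [0, 0, 0], "fingers": 68}
    - {"delta_pos": [-0.034, -0.002, 0.08], "delta_rot": [0, 0, 0], "fingers": 68}
    - {"delta_pos": [-0.034, -0.002, 0.085], "delta_rot": [0, 0, 0], "fingers": 68}
    - {"delta_pos": [-0.034, -0.002, 0.085], "delta_rot": [0, 0, 0], "fingers": 68}
  newtons: 20

```text
time: 0.65
position: [0.5478, -0.0338, 0.1203]
tool_rot: [-2.221, -2.221, 0.001]
contact_force: [0.5, -0.9, 0.9]
gripper_width: 0.0641
```

Emit:
apply_moves:
  plan:
    - {"delta_pos": [0, 0, 0.02], "delta_rot": [0, 0, 0], "fingers": 68}
    - {"delta_pos": [0, 0, 0.045], "delta_rot": [0, 0, 0], "fingers": 68}
    - {"delta_pos": [0, 0, 0.064], "delta_rot": [0, 0, 0], "fingers": 68}
    - {"delta_pos": [0, 0, 0.064], "delta_rot": [0, 0, 0], "fingers": 68}
    - {"delta_pos": [0, 0, 0.064], "delta_rot": [0, 0, 0], "fingers": 20}
    - {"delta_pos": [0, 0, 0.064], "delta_rot": [0, 0, 0], "fingers": 20}
    - {"delta_pos": [0, 0, 0.064], "delta_rot": [0, 0, 0], "fingers": 20}
    - {"delta_pos": [0, 0, 0.064], "delta_rot": [0, 0, 0], "fingers": 20}
    - {"delta_pos": [0, 0, 0.064], "delta_rot": [0, 0, 0], "fingers": 20}
    - {"delta_pos": [0, 0, 0.045], "delta_rot": [0, 0, 0], "fingers": 20}
    - {"delta_pos": [0, 0, 0.015], "delta_rot": [0, 0, 0], "fingers": 20}
    - {"delta_pos": [0, 0, -0.015], "delta_rot": [0, 0, 0], "fingers": 20}
    - {"delta_pos": [0, 0, -0.04], "delta_rot": [0, 0, 0], "fingers": 20}
    - {"delta_pos": [0, 0, -0.04], "delta_rot": [0, 0, 0], "fingers": 20}
  newtons: 20

```text
time: 2.05
position: [0.5494, -0.0342, 0.1641]
tool_rot: [2.218, 2.218, 0.006]
contact_force: [0.8, -0.3, -1.8]
gripper_width: 0.0441
```

Run:
```python
from h import *
st();snap('wrist','w1');to(.46,-.365,.16,5);to(.46,-.365,.02,5)
c,s=np.cos(np.radians(5)),np.sin(np.radians(5))
for a in(-.06,.06):
  for b in (-.045,.045): print(a,b,round(.524+c*a-s*b,3),round(-.318+s*a+c*b,3))
```

```text
t 2.05 p [ 0.5494 -0.0342  0.1641] yaw -0.0 F [ 0.8 -0.3 -1.8] M [ 0.   -0.    0.07] w 0.0441 q6 [-0.13  0.33  1.58  0.    1.23 -0.13]
(0.46, -0.365, 0.16, 5) dpos [-0.3309, -0.0885, 0.0015] drot [0.0029, 0.0005, -0.0872]
(0.46, -0.365, 0.02, 5) dpos [-0.3309, -0.089, 0.1415] drot [0.0029, 0.0005, -0.0872]
-0.06 -0.045 0.468 -0.368
-0.06 0.045 0.46 -0.278
0.06 -0.045 0.588 -0.358
0.06 0.045 0.58 -0.268
```

View pics/w1.png

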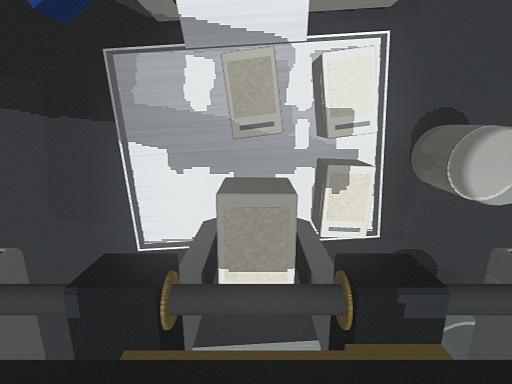

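Emit:
apply_moves:
  plan:
    - {"delta_pos": [-0.03, -0.01, 0], "delta_rot": [0, 0, -0.02], "fingers": 20}
    - {"delta_pos": [-0.07, -0.02, 0], "delta_rot": [0, 0, -0.04], "fingers": 20}
    - {"delta_pos": [-0.11, -0.03, 0], "delta_rot": [0, 0, -0.06], "fingers": 20}
    - {"delta_pos": [-0.15, -0.04, 0], "delta_rot": [0, 0, -0.08], "fingers": 20}
    - {"delta_pos": [-0.19, -0.05, 0], "delta_rot": [0, 0, -0.087], "fingers": 20}
    - {"delta_pos": [-0.23, -0.06, 0], "delta_rot": [0, 0, -0.087], "fingers": 20}
    - {"delta_pos": [-0.27, -0.07, 0], "delta_rot": [0, 0, -0.087], "fingers": 20}
    - {"delta_pos": [-0.31, -0.08, 0], "delta_rot": [0, 0, -0.087], "fingers": 20}
    - {"delta_pos": [-0.332, -0.084, 0], "delta_rot": [0, 0, -0.087], "fingers": 20}
    - {"delta_pos": [-0.332, -0.084, 0.0], "delta_rot": [0, 0, -0.087], "fingers": 20}
    - {"delta_pos": [-0.332, -0.084, 0.03], "delta_rot": [0, 0, -0.087], "fingers": 20}
    - {"delta_pos": [-0.332, -0.084, 0.06], "delta_rot": [0, 0, -0.087], "fingers": 20}

```text
time: 3.3
position: [0.4639, -0.3652, 0.0988]
tool_rot: [-2.122, -2.316, -0.0]
contact_force: [-0.4, -0.4, -1.8]
gripper_width: 0.044
```

Run:
```python
from h import *
st();snap('wrist','w2');snap('scene','s2')
```

```text
t 3.3 p [ 0.4639 -0.3652  0.0988] yaw 4.99 F [-0.4 -0.4 -1.8] M [ 0.04 -0.06  0.01] w 0.044 q6 [-0.73  0.49  1.51  0.    1.14 -0.82]
```

View pics/w2.png

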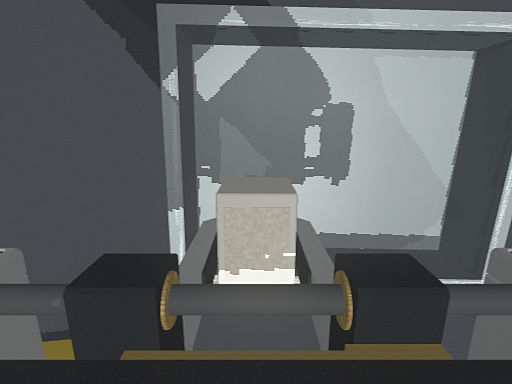

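View pics/s2.png

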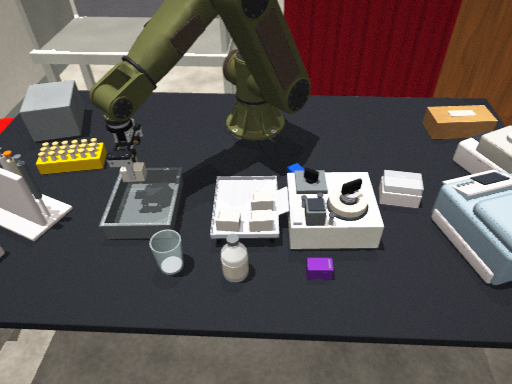

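Run:
```python
from h import *
for p in [(158,6),(177,26),(168,215),(490,40),(480,280)]: print(p,px2w('w2',*p,.065)[:2].round(3))
for p in [(194,45),(474,52),(440,236),(194,180)]: print(p,px2w('w2',*p,.004)[:2].round(3))
```

```text
(158, 6) [ 0.387 -0.226]
(177, 26) [ 0.4   -0.237]
(168, 215) [ 0.395 -0.371]
(490, 40) [ 0.611 -0.227]
(480, 280) [ 0.655 -0.406]
(194, 45) [ 0.398 -0.235]
(474, 52) [ 0.644 -0.219]
(440, 236) [ 0.656 -0.392]
(194, 180) [ 0.402 -0.355]
```

Emit:
apply_moves:
  plan:
    - {"delta_pos": [0, 0, 0.03], "delta_rot": [0, 0, 0], "fingers": 20}
    - {"delta_pos": [0, 0, 0.055], "delta_rot": [0, 0, 0], "fingers": 20}
    - {"delta_pos": [0, 0, 0.075], "delta_rot": [0, 0, 0], "fingers": 20}
    - {"delta_pos": [0, 0, 0.082], "delta_rot": [0, 0, 0], "fingers": 20}
    - {"delta_pos": [0, 0, 0.082], "delta_rot": [0, 0, 0], "fingers": 20}
    - {"delta_pos": [0, 0, 0.082], "delta_rot": [0, 0, 0], "fingers": 66}
    - {"delta_pos": [0, 0, 0.082], "delta_rot": [0, 0, 0], "fingers": 66}
    - {"delta_pos": [0, 0, 0.06], "delta_rot": [0, 0, 0], "fingers": 66}
    - {"delta_pos": [0, 0, 0.02], "delta_rot": [0, 0, 0], "fingers": 66}
    - {"delta_pos": [0, 0, -0.02], "delta_rot": [0, 0, 0], "fingers": 66}
    - {"delta_pos": [0, 0, -0.06], "delta_rot": [0, 0, 0], "fingers": 66}
    - {"delta_pos": [0, 0, -0.1], "delta_rot": [0, 0, 0], "fingers": 66}

```text
time: 4.6
position: [0.4639, -0.3659, 0.2034]
tool_rot: [2.122, 2.315, 0.0]
contact_force: [-0.5, -1.0, -0.1]
gripper_width: 0.0621
```

Run:
```python
from h import *
st();snap('wrist','w3');
K,M=load('w1')
w=lambda u,v: px2w('w1',u,v,.091)[:2].round(3)
for n,c in dict(A=[(222,56),(272,47),(281,129),(233,138)],B=[(325,54),(376,46),(376,126),(330,136)],D=[(328,166),(374,167),(368,234),(323,234)]).items():
    q=np.array([w(*p) for p in c]);print(n,q.tolist(),q.mean(0).round(3))
to(.632,-.034,.17,0);to(.548,.060,.17,6)
```

```text
t 4.6 p [ 0.4639 -0.3659  0.2034] yaw 4.98 F [-0.5 -1.  -0.1] M [-0.07 -0.04 -0.01] w 0.0621 q6 [-0.73  0.39  1.4   0.    1.35 -0.82]
A [[0.522, 0.088], [0.563, 0.095], [0.571, 0.03], [0.53, 0.023]] [0.546 0.059]
B [[0.606, 0.09], [0.647, 0.096], [0.653, 0.033], [0.614, 0.024]] [0.63  0.061]
D [[0.614, -0.002], [0.655, -0.003], [0.656, -0.067], [0.613, -0.067]] [ 0.635 -0.035]
(0.632, -0.034, 0.17, 0) dpos [0.3178, 0.1946, 0.0395] drot [0.0078, 0.0076, 0.087]
(0.548, 0.06, 0.17, 6) dpos [0.4188, 0.119, 0.0381] drot [0.0074, 0.008, -0.0177]
```

View pics/w3.png

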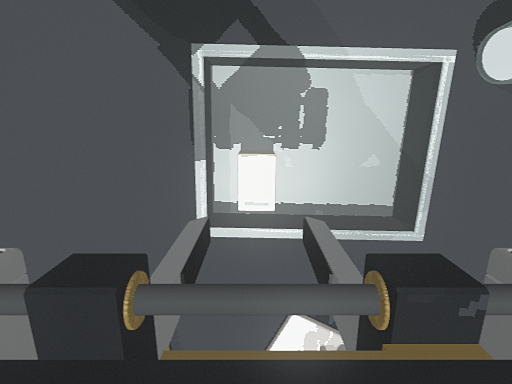

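Emit:
apply_moves:
  plan:
    - {"delta_pos": [0.04, 0.025, 0], "delta_rot": [0, 0, 0.02], "fingers": 68}
    - {"delta_pos": [0.08, 0.05, 0], "delta_rot": [0, 0, 0.04], "fingers": 68}
    - {"delta_pos": [0.12, 0.075, 0], "delta_rot": [0, 0, 0.06], "fingers": 68}
    - {"delta_pos": [0.16, 0.1, 0], "delta_rot": [0, 0, 0.08], "fingers": 68}
    - {"delta_pos": [0.2, 0.125, 0], "delta_rot": [0, 0, 0.087], "fingers": 68}
    - {"delta_pos": [0.24, 0.15, 0], "delta_rot": [0, 0, 0.087], "fingers": 68}
    - {"delta_pos": [0.28, 0.175, 0], "delta_rot": [0, 0, 0.087], "fingers": 68}
    - {"delta_pos": [0.317, 0.197, 0.03], "delta_rot": [0, 0, 0.087], "fingers": 68}
    - {"delta_pos": [0.317, 0.197, 0.04], "delta_rot": [0, 0, 0.087], "fingers": 68}
    - {"delta_pos": [0.317, 0.197, 0.04], "delta_rot": [0, 0, 0.087], "fingers": 68}

```text
time: 5.65
position: [0.6321, -0.0324, 0.159]
tool_rot: [-2.218, -2.222, 0.003]
contact_force: [0.1, -0.8, 0.1]
gripper_width: 0.0639
```

Run:
```python
from h import *
st();to(.635,-.035,.06,0);snap('wrist','w4')
```

```text
t 5.65 p [ 0.6321 -0.0324  0.159 ] yaw 0.09 F [ 0.1 -0.8  0.1] M [ 0.02 -0.02  0.02] w 0.0639 q6 [-0.11  0.52  1.32 -0.    1.3  -0.11]
(0.635, -0.035, 0.06, 0) dpos [-0.0027, 0.0032, 0.099] drot [-0.0026, -0.0001, 0.0016]
```

View pics/w4.png

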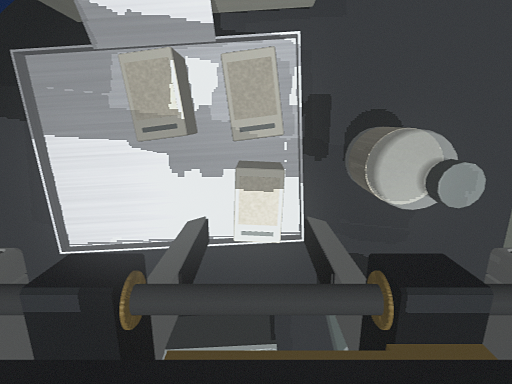

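Emit:
apply_moves:
  plan:
    - {"delta_pos": [-0.003, 0.001, 0.02], "delta_rot": [0, 0, 0], "fingers": 58}
    - {"delta_pos": [-0.003, 0.001, 0.05], "delta_rot": [0, 0, 0], "fingers": 58}
    - {"delta_pos": [-0.003, 0.001, 0.08], "delta_rot": [0, 0, 0], "fingers": 58}
    - {"delta_pos": [-0.003, 0.001, 0.096], "delta_rot": [0, 0, 0], "fingers": 58}
    - {"delta_pos": [-0.003, 0.001, 0.096], "delta_rot": [0, 0, 0], "fingers": 58}
    - {"delta_pos": [-0.003, 0.001, 0.096], "delta_rot": [0, 0, 0], "fingers": 20}
    - {"delta_pos": [-0.003, 0.001, 0.096], "delta_rot": [0, 0, 0], "fingers": 20}
    - {"delta_pos": [-0.003, 0.001, 0.096], "delta_rot": [0, 0, 0], "fingers": 20}
    - {"delta_pos": [-0.003, 0.001, 0.096], "delta_rot": [0, 0, 0], "fingers": 20}
    - {"delta_pos": [-0.003, 0.001, 0.08], "delta_rot": [0, 0, 0], "fingers": 20}
    - {"delta_pos": [-0.003, 0.001, 0.05], "delta_rot": [0, 0, 0], "fingers": 20}
    - {"delta_pos": [-0.003, 0.001, 0.02], "delta_rot": [0, 0, 0], "fingers": 20}
    - {"delta_pos": [-0.003, 0.001, 0], "delta_rot": [0, 0, 0], "fingers": 20}
    - {"delta_pos": [-0.003, 0.001, 0], "delta_rot": [0, 0, 0], "fingers": 20}

```text
time: 7.1
position: [0.6349, -0.036, 0.1648]
tool_rot: [2.218, 2.218, 0.006]
contact_force: [-0.6, 0.2, -1.1]
gripper_width: 0.0437
```

Run:
```python
from h import *
st();to(.593,-.36,.16,4);to(.593,-.36,.024,4)
```

```text
t 7.1 p [ 0.6349 -0.036   0.1648] yaw 0.01 F [-0.6  0.2 -1.1] M [-0.01 -0.01  0.03] w 0.0437 q6 [-0.11  0.52  1.31  0.    1.31 -0.11]
(0.593, -0.36, 0.16, 4) dpos [-0.324, -0.042, 0.0047] drot [0.0061, 0.0008, -0.0696]
(0.593, -0.36, 0.024, 4) dpos [-0.3239, -0.0429, 0.1407] drot [0.0061, 0.0008, -0.0696]
```

Emit:
apply_moves:
  plan:
    - {"delta_pos": [-0.03, -0.005, 0], "delta_rot": [0, 0, -0.02], "fingers": 20}
    - {"delta_pos": [-0.07, -0.01, 0], "delta_rot": [0, 0, -0.04], "fingers": 20}
    - {"delta_pos": [-0.11, -0.015, 0], "delta_rot": [0, 0, -0.06], "fingers": 20}
    - {"delta_pos": [-0.15, -0.02, 0], "delta_rot": [0, 0, -0.07], "fingers": 20}
    - {"delta_pos": [-0.19, -0.025, 0], "delta_rot": [0, 0, -0.07], "fingers": 20}
    - {"delta_pos": [-0.23, -0.03, 0], "delta_rot": [0, 0, -0.07], "fingers": 20}
    - {"delta_pos": [-0.27, -0.037, 0], "delta_rot": [0, 0, -0.07], "fingers": 20}
    - {"delta_pos": [-0.31, -0.043, 0], "delta_rot": [0, 0, -0.07], "fingers": 20}
    - {"delta_pos": [-0.325, -0.043, 0], "delta_rot": [0, 0, -0.07], "fingers": 20}
    - {"delta_pos": [-0.325, -0.043, 0.02], "delta_rot": [0, 0, -0.07], "fingers": 20}
    - {"delta_pos": [-0.325, -0.043, 0.05], "delta_rot": [0, 0, -0.07], "fingers": 20}
    - {"delta_pos": [-0.325, -0.043, 0.05], "delta_rot": [0, 0, -0.07], "fingers": 20}

```text
time: 8.3
position: [0.5891, -0.3594, 0.1055]
tool_rot: [-2.137, -2.292, 0.002]
contact_force: [0.3, -0.4, -1.6]
gripper_width: 0.0436
```

Run:
```python
from h import *
st();to(.593,-.36,.024,4);snap('wrist','w5')
```

```text
t 8.3 p [ 0.5891 -0.3594  0.1055] yaw 4.03 F [ 0.3 -0.4 -1.6] M [0.03 0.06 0.02] w 0.0436 q6 [-0.6   0.7   1.16  0.    1.29 -0.67]
(0.593, -0.36, 0.024, 4) dpos [-0.0013, 0.0043, 0.0815] drot [-0.0061, -0.0051, 0.0005]
```

View pics/w5.png

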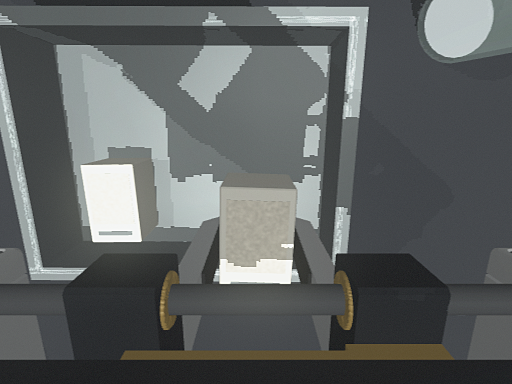

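Emit:
apply_moves:
  plan:
    - {"delta_pos": [0, 0, 0.03], "delta_rot": [0, 0, 0], "fingers": 20}
    - {"delta_pos": [0, 0, 0.055], "delta_rot": [0, 0, 0], "fingers": 20}
    - {"delta_pos": [0, 0, 0.074], "delta_rot": [0, 0, 0], "fingers": 20}
    - {"delta_pos": [0, 0, 0.081], "delta_rot": [0, 0, 0], "fingers": 20}
    - {"delta_pos": [0, 0, 0.081], "delta_rot": [0, 0, 0], "fingers": 20}
    - {"delta_pos": [0, 0, 0.081], "delta_rot": [0, 0, 0], "fingers": 64}
    - {"delta_pos": [0, 0, 0.081], "delta_rot": [0, 0, 0], "fingers": 64}
    - {"delta_pos": [0, 0, 0.06], "delta_rot": [0, 0, 0], "fingers": 64}
    - {"delta_pos": [0, 0, 0.02], "delta_rot": [0, 0, 0], "fingers": 64}
    - {"delta_pos": [0, 0, -0.02], "delta_rot": [0, 0, 0], "fingers": 64}
    - {"delta_pos": [0, 0, -0.06], "delta_rot": [0, 0, 0], "fingers": 64}
    - {"delta_pos": [0, 0, -0.07], "delta_rot": [0, 0, 0], "fingers": 64}

```text
time: 9.55
position: [0.592, -0.3619, 0.1873]
tool_rot: [2.136, 2.291, 0.002]
contact_force: [0.2, -0.6, 0.3]
gripper_width: 0.0604
```

Run:
```python
from h import *
st();to(.63,.06,.16,7);
w=lambda u,v: px2w('w4',u,v,.091)[:2].round(3)
for n,c in dict(A=[(120,55),(174,48),(188,130),(137,140)],B=[(222,56),(273,47),(284,128),(234,139)]).items():
    q=np.array([w(*p) for p in c]);print(n,q.tolist(),q.mean(0).round(3))
```

```text
t 9.55 p [ 0.592  -0.3619  0.1873] yaw 4.02 F [ 0.2 -0.6  0.3] M [0.01 0.03 0.  ] w 0.0604 q6 [-0.6   0.64  1.07  0.    1.42 -0.67]
(0.63, 0.06, 0.16, 7) dpos [0.4184, 0.0672, 0.0255] drot [0.0069, 0.0058, -0.0521]
A [[0.523, 0.09], [0.567, 0.095], [0.574, 0.032], [0.53, 0.023]] [0.548 0.06 ]
B [[0.605, 0.089], [0.645, 0.096], [0.655, 0.033], [0.613, 0.024]] [0.63 0.06]
```

Emit:
apply_moves:
  plan:
    - {"delta_pos": [0.03, 0.005, 0], "delta_rot": [0, 0, -0.01], "fingers": 62}
    - {"delta_pos": [0.07, 0.012, 0], "delta_rot": [0, 0, -0.02], "fingers": 62}
    - {"delta_pos": [0.115, 0.02, 0], "delta_rot": [0, 0, -0.03], "fingers": 62}
    - {"delta_pos": [0.16, 0.027, 0], "delta_rot": [0, 0, -0.04], "fingers": 62}
    - {"delta_pos": [0.205, 0.034, 0], "delta_rot": [0, 0, -0.052], "fingers": 62}
    - {"delta_pos": [0.25, 0.041, 0], "delta_rot": [0, 0, -0.052], "fingers": 62}
    - {"delta_pos": [0.295, 0.048, 0], "delta_rot": [0, 0, -0.052], "fingers": 62}
    - {"delta_pos": [0.34, 0.055, 0], "delta_rot": [0, 0, -0.052], "fingers": 62}
    - {"delta_pos": [0.385, 0.062, 0], "delta_rot": [0, 0, -0.052], "fingers": 62}
    - {"delta_pos": [0.418, 0.067, 0.02], "delta_rot": [0, 0, -0.052], "fingers": 62}
    - {"delta_pos": [0.418, 0.067, 0.03], "delta_rot": [0, 0, -0.052], "fingers": 62}
    - {"delta_pos": [0.418, 0.067, 0.03], "delta_rot": [0, 0, -0.052], "fingers": 62}
    - {"delta_pos": [0.418, 0.067, 0.03], "delta_rot": [0, 0, -0.052], "fingers": 62}

```text
time: 10.85
position: [0.6284, 0.0595, 0.1509]
tool_rot: [2.083, 2.352, 0.0]
contact_force: [-0.0, -0.0, 0.5]
gripper_width: 0.0587
```

Run:
```python
from h import *
st();to(.63,.06,.063,7);snap('wrist','w6')
```

```text
t 10.85 p [0.6284 0.0595 0.1509] yaw 6.94 F [-0.  -0.   0.5] M [ 0.01 -0.03  0.01] w 0.0587 q6 [ 0.04  0.53  1.33 -0.    1.28 -0.08]
(0.63, 0.06, 0.063, 7) dpos [0.0003, 0.0016, 0.0879] drot [0.0003, 0.0002, -0.0011]
```

View pics/w6.png

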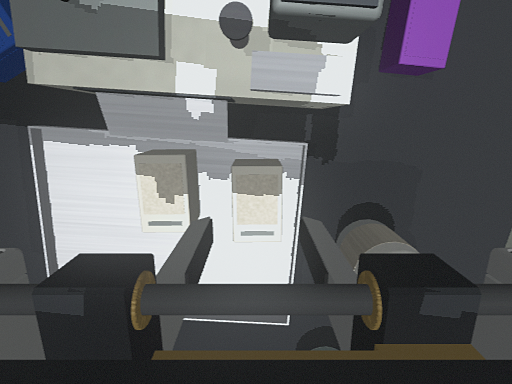

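Emit:
apply_moves:
  plan:
    - {"delta_pos": [0, 0.001, 0.02], "delta_rot": [0, 0, 0], "fingers": 58}
    - {"delta_pos": [0, 0.001, 0.05], "delta_rot": [0, 0, 0], "fingers": 58}
    - {"delta_pos": [0, 0.001, 0.075], "delta_rot": [0, 0, 0], "fingers": 58}
    - {"delta_pos": [0, 0.001, 0.088], "delta_rot": [0, 0, 0], "fingers": 58}
    - {"delta_pos": [0, 0.001, 0.088], "delta_rot": [0, 0, 0], "fingers": 58}
    - {"delta_pos": [0, 0.001, 0.088], "delta_rot": [0, 0, 0], "fingers": 20}
    - {"delta_pos": [0, 0.001, 0.088], "delta_rot": [0, 0, 0], "fingers": 20}
    - {"delta_pos": [0, 0.001, 0.088], "delta_rot": [0, 0, 0], "fingers": 20}
    - {"delta_pos": [0, 0.001, 0.088], "delta_rot": [0, 0, 0], "fingers": 20}
    - {"delta_pos": [0, 0.001, 0.07], "delta_rot": [0, 0, 0], "fingers": 20}
    - {"delta_pos": [0, 0.001, 0.04], "delta_rot": [0, 0, 0], "fingers": 20}
    - {"delta_pos": [0, 0.001, 0.01], "delta_rot": [0, 0, 0], "fingers": 20}
    - {"delta_pos": [0, 0.001, -0.01], "delta_rot": [0, 0, 0], "fingers": 20}
    - {"delta_pos": [0, 0.001, -0.01], "delta_rot": [0, 0, 0], "fingers": 20}

```text
time: 12.3
position: [0.6305, 0.0608, 0.1639]
tool_rot: [2.079, 2.35, 0.006]
contact_force: [-0.4, -0.3, -1.7]
gripper_width: 0.0435
```

Run:
```python
from h import *
st();to(.585,-.272,.16,4)
```

```text
t 12.3 p [0.6305 0.0608 0.1639] yaw 7.0 F [-0.4 -0.3 -1.7] M [-0.04 -0.03 -0.05] w 0.0435 q6 [ 0.04  0.52  1.32  0.    1.3  -0.08]
(0.585, -0.272, 0.16, 4) dpos [-0.3248, -0.0857, 0.0035] drot [0.0055, 0.0002, 0.0523]
```

Emit:
apply_moves:
  plan:
    - {"delta_pos": [-0.03, -0.008, 0], "delta_rot": [0, 0, 0.01], "fingers": 20}
    - {"delta_pos": [-0.07, -0.018, 0], "delta_rot": [0, 0, 0.02], "fingers": 20}
    - {"delta_pos": [-0.11, -0.029, 0], "delta_rot": [0, 0, 0.03], "fingers": 20}
    - {"delta_pos": [-0.15, -0.04, 0], "delta_rot": [0, 0, 0.04], "fingers": 20}
    - {"delta_pos": [-0.19, -0.05, 0], "delta_rot": [0, 0, 0.052], "fingers": 20}
    - {"delta_pos": [-0.23, -0.06, 0], "delta_rot": [0, 0, 0.052], "fingers": 20}
    - {"delta_pos": [-0.27, -0.071, 0], "delta_rot": [0, 0, 0.052], "fingers": 20}
    - {"delta_pos": [-0.31, -0.082, 0], "delta_rot": [0, 0, 0.052], "fingers": 20}
    - {"delta_pos": [-0.325, -0.086, 0], "delta_rot": [0, 0, 0.052], "fingers": 20}
    - {"delta_pos": [-0.325, -0.086, 0.02], "delta_rot": [0, 0, 0.052], "fingers": 20}
    - {"delta_pos": [-0.325, -0.086, 0.05], "delta_rot": [0, 0, 0.052], "fingers": 20}
    - {"delta_pos": [-0.325, -0.086, 0.05], "delta_rot": [0, 0, 0.052], "fingers": 20}
    - {"delta_pos": [-0.325, -0.086, 0.05], "delta_rot": [0, 0, 0.052], "fingers": 20}

```text
time: 13.6
position: [0.5835, -0.2718, 0.1103]
tool_rot: [-2.141, -2.297, 0.0]
contact_force: [0.8, -0.4, -1.3]
gripper_width: 0.044
```

Run:
```python
from h import *
st();to(.585,-.272,.024,4);snap('wrist','w7')
```

```text
t 13.6 p [ 0.5835 -0.2718  0.1103] yaw 4.04 F [ 0.8 -0.4 -1.3] M [ 0.03 -0.09  0.03] w 0.044 q6 [-0.49  0.59  1.33  0.    1.22 -0.56]
(0.585, -0.272, 0.024, 4) dpos [-0.0004, 0.0016, 0.0863] drot [-0.001, -0.0007, 0.0007]
```

View pics/w7.png

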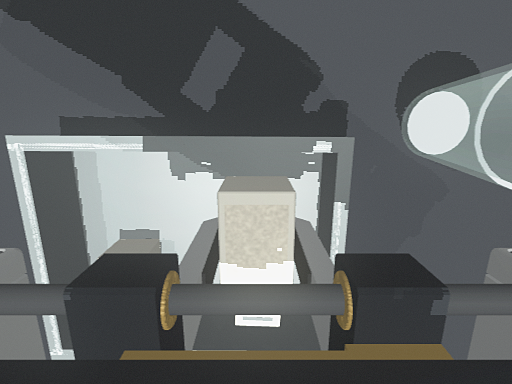

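Emit:
apply_moves:
  plan:
    - {"delta_pos": [0, 0, 0.03], "delta_rot": [0, 0, 0], "fingers": 20}
    - {"delta_pos": [0, 0, 0.058], "delta_rot": [0, 0, 0], "fingers": 20}
    - {"delta_pos": [0, 0, 0.078], "delta_rot": [0, 0, 0], "fingers": 20}
    - {"delta_pos": [0, 0, 0.086], "delta_rot": [0, 0, 0], "fingers": 20}
    - {"delta_pos": [0, 0, 0.086], "delta_rot": [0, 0, 0], "fingers": 20}
    - {"delta_pos": [0, 0, 0.086], "delta_rot": [0, 0, 0], "fingers": 64}
    - {"delta_pos": [0, 0, 0.086], "delta_rot": [0, 0, 0], "fingers": 64}
    - {"delta_pos": [0, 0, 0.06], "delta_rot": [0, 0, 0], "fingers": 64}
    - {"delta_pos": [0, 0, 0.02], "delta_rot": [0, 0, 0], "fingers": 64}
    - {"delta_pos": [0, 0, -0.02], "delta_rot": [0, 0, 0], "fingers": 64}
    - {"delta_pos": [0, 0, -0.06], "delta_rot": [0, 0, 0], "fingers": 64}
    - {"delta_pos": [0, 0, -0.06], "delta_rot": [0, 0, 0], "fingers": 64}

```text
time: 14.85
position: [0.5855, -0.2734, 0.1781]
tool_rot: [2.135, 2.29, 0.004]
contact_force: [1.2, -1.0, -0.1]
gripper_width: 0.0607
```

Run:
```python
from h import *
st();to(.548,.06,.15,6)
```

```text
t 14.85 p [ 0.5855 -0.2734  0.1781] yaw 4.01 F [ 1.2 -1.  -0.1] M [0.04 0.02 0.11] w 0.0607 q6 [-0.49  0.53  1.26 -0.    1.34 -0.56]
(0.548, 0.06, 0.15, 6) dpos [0.3354, -0.0143, 0.026] drot [0.0092, 0.0061, -0.0347]
```

Emit:
apply_moves:
  plan:
    - {"delta_pos": [0.03, -0.001, 0], "delta_rot": [0, 0, -0.01], "fingers": 66}
    - {"delta_pos": [0.07, -0.003, 0], "delta_rot": [0, 0, -0.02], "fingers": 66}
    - {"delta_pos": [0.11, -0.005, 0], "delta_rot": [0, 0, -0.035], "fingers": 66}
    - {"delta_pos": [0.155, -0.007, 0], "delta_rot": [0, 0, -0.035], "fingers": 66}
    - {"delta_pos": [0.2, -0.009, 0], "delta_rot": [0, 0, -0.035], "fingers": 66}
    - {"delta_pos": [0.245, -0.011, 0], "delta_rot": [0, 0, -0.035], "fingers": 66}
    - {"delta_pos": [0.29, -0.013, 0], "delta_rot": [0, 0, -0.035], "fingers": 66}
    - {"delta_pos": [0.325, -0.014, 0.01], "delta_rot": [0, 0, -0.035], "fingers": 66}
    - {"delta_pos": [0.335, -0.014, 0.026], "delta_rot": [0, 0, -0.035], "fingers": 66}
    - {"delta_pos": [0.335, -0.014, 0.026], "delta_rot": [0, 0, -0.035], "fingers": 66}
    - {"delta_pos": [0.335, -0.014, 0.026], "delta_rot": [0, 0, -0.035], "fingers": 66}

```text
time: 15.95
position: [0.5463, 0.0604, 0.145]
tool_rot: [2.101, 2.335, 0.0]
contact_force: [-0.3, -0.6, -0.2]
gripper_width: 0.062
```

Run:
```python
from h import *
st();to(.548,.06,.06,6);snap('wrist','w8')
```

```text
t 15.95 p [0.5463 0.0604 0.145 ] yaw 6.02 F [-0.3 -0.6 -0.2] M [ 0.   -0.05  0.01] w 0.062 q6 [ 0.04  0.36  1.59 -0.    1.19 -0.06]
(0.548, 0.06, 0.06, 6) dpos [-0.0006, 0.0016, 0.085] drot [0.0004, 0.0002, 0.0004]
```

View pics/w8.png

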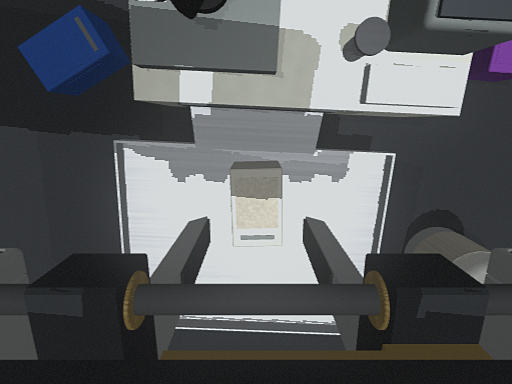

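Only carton A remains in the tray, centred between the fingers (u≈256).

Emit:
apply_moves:
  plan:
    - {"delta_pos": [0, 0.001, 0.02], "delta_rot": [0, 0, 0], "fingers": 64}
    - {"delta_pos": [0, 0.001, 0.05], "delta_rot": [0, 0, 0], "fingers": 64}
    - {"delta_pos": [0, 0.001, 0.075], "delta_rot": [0, 0, 0], "fingers": 64}
    - {"delta_pos": [0, 0.001, 0.085], "delta_rot": [0, 0, 0], "fingers": 64}
    - {"delta_pos": [0, 0.001, 0.085], "delta_rot": [0, 0, 0], "fingers": 64}
    - {"delta_pos": [0, 0.001, 0.085], "delta_rot": [0, 0, 0], "fingers": 20}
    - {"delta_pos": [0, 0.001, 0.085], "delta_rot": [0, 0, 0], "fingers": 20}
    - {"delta_pos": [0, 0.001, 0.085], "delta_rot": [0, 0, 0], "fingers": 20}
    - {"delta_pos": [0, 0.001, 0.085], "delta_rot": [0, 0, 0], "fingers": 20}
    - {"delta_pos": [0, 0.001, 0.07], "delta_rot": [0, 0, 0], "fingers": 20}
    - {"delta_pos": [0, 0.001, 0.04], "delta_rot": [0, 0, 0], "fingers": 20}
    - {"delta_pos": [0, 0.001, 0.01], "delta_rot": [0, 0, 0], "fingers": 20}
    - {"delta_pos": [0, 0.001, -0.015], "delta_rot": [0, 0, 0], "fingers": 20}
    - {"delta_pos": [0, 0.001, -0.015], "delta_rot": [0, 0, 0], "fingers": 20}

```text
time: 17.4
position: [0.5485, 0.0611, 0.1631]
tool_rot: [2.099, 2.332, 0.007]
contact_force: [0.5, 0.4, -1.1]
gripper_width: 0.0436
```

Run:
```python
from h import *
st();to(.462,-.275,.16,4)
```

```text
t 17.4 p [0.5485 0.0611 0.1631] yaw 6.02 F [ 0.5  0.4 -1.1] M [ 0.03 -0.04  0.03] w 0.0436 q6 [ 0.04  0.34  1.57  0.    1.23 -0.06]
(0.462, -0.275, 0.16, 4) dpos [-0.3252, -0.1213, 0.0025] drot [0.0061, 0.0003, 0.0353]
```

Emit:
apply_moves:
  plan:
    - {"delta_pos": [-0.03, -0.011, 0], "delta_rot": [0, 0, 0.01], "fingers": 20}
    - {"delta_pos": [-0.07, -0.026, 0], "delta_rot": [0, 0, 0.02], "fingers": 20}
    - {"delta_pos": [-0.11, -0.041, 0], "delta_rot": [0, 0, 0.03], "fingers": 20}
    - {"delta_pos": [-0.15, -0.056, 0], "delta_rot": [0, 0, 0.035], "fingers": 20}
    - {"delta_pos": [-0.19, -0.071, 0], "delta_rot": [0, 0, 0.035], "fingers": 20}
    - {"delta_pos": [-0.23, -0.086, 0], "delta_rot": [0, 0, 0.035], "fingers": 20}
    - {"delta_pos": [-0.27, -0.1, 0], "delta_rot": [0, 0, 0.035], "fingers": 20}
    - {"delta_pos": [-0.31, -0.115, 0], "delta_rot": [0, 0, 0.035], "fingers": 20}
    - {"delta_pos": [-0.325, -0.121, 0], "delta_rot": [0, 0, 0.035], "fingers": 20}
    - {"delta_pos": [-0.325, -0.121, 0.02], "delta_rot": [0, 0, 0.035], "fingers": 20}
    - {"delta_pos": [-0.325, -0.121, 0.04], "delta_rot": [0, 0, 0.035], "fingers": 20}
    - {"delta_pos": [-0.325, -0.121, 0.04], "delta_rot": [0, 0, 0.035], "fingers": 20}
    - {"delta_pos": [-0.325, -0.121, 0.04], "delta_rot": [0, 0, 0.035], "fingers": 20}

```text
time: 18.7
position: [0.4609, -0.2745, 0.1194]
tool_rot: [-2.141, -2.298, 0.0]
contact_force: [0.2, 1.0, -0.8]
gripper_width: 0.0436
```

Run:
```python
from h import *
st();to(.462,-.275,.021,4);snap('wrist','w9')
```

```text
t 18.7 p [ 0.4609 -0.2745  0.1194] yaw 4.04 F [ 0.2  1.  -0.8] M [-0.04 -0.03 -0.01] w 0.0436 q6 [-0.61  0.36  1.66  0.    1.13 -0.68]
(0.462, -0.275, 0.021, 4) dpos [-0.0006, 0.0011, 0.0984] drot [-0.0006, -0.0006, 0.0007]
```

View pics/w9.png

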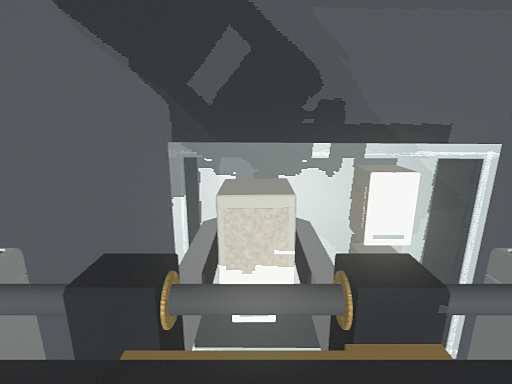

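Emit:
apply_moves:
  plan:
    - {"delta_pos": [0, 0, 0.03], "delta_rot": [0, 0, 0], "fingers": 20}
    - {"delta_pos": [0, 0, 0.06], "delta_rot": [0, 0, 0], "fingers": 20}
    - {"delta_pos": [0, 0, 0.085], "delta_rot": [0, 0, 0], "fingers": 20}
    - {"delta_pos": [0, 0, 0.098], "delta_rot": [0, 0, 0], "fingers": 20}
    - {"delta_pos": [0, 0, 0.098], "delta_rot": [0, 0, 0], "fingers": 20}
    - {"delta_pos": [0, 0, 0.098], "delta_rot": [0, 0, 0], "fingers": 62}
    - {"delta_pos": [0, 0, 0.098], "delta_rot": [0, 0, 0], "fingers": 62}
    - {"delta_pos": [0, 0, 0.07], "delta_rot": [0, 0, 0], "fingers": 62}
    - {"delta_pos": [0, 0, 0.03], "delta_rot": [0, 0, 0], "fingers": 62}
    - {"delta_pos": [0, 0, -0.01], "delta_rot": [0, 0, 0], "fingers": 62}
    - {"delta_pos": [0, 0, -0.05], "delta_rot": [0, 0, 0], "fingers": 62}
    - {"delta_pos": [0, 0, -0.09], "delta_rot": [0, 0, 0], "fingers": 62}
    - {"delta_pos": [0, 0, -0.13], "delta_rot": [0, 0, 0], "fingers": 62}
    - {"delta_pos": [0, 0, -0.15], "delta_rot": [0, 0, 0], "fingers": 62}

```text
time: 20.15
position: [0.4612, -0.2752, 0.2745]
tool_rot: [2.138, 2.293, 0.001]
contact_force: [-0.8, 0.2, -1.2]
gripper_width: 0.0584
```

Run:
```python
from h import *
st();snap('scene','s10');snap('wrist','w10');snap('side','d10');to(.605,.22,.27,0)
```

```text
t 20.15 p [ 0.4612 -0.2752  0.2745] yaw 4.01 F [-0.8  0.2 -1.2] M [ 0.03 -0.03  0.02] w 0.0584 q6 [-0.61  0.22  1.46 -0.    1.45 -0.68]
(0.605, 0.22, 0.27, 0) dpos [0.4838, 0.1783, 0.0006] drot [0.0028, 0.0021, 0.07]
```

View pics/s10.png

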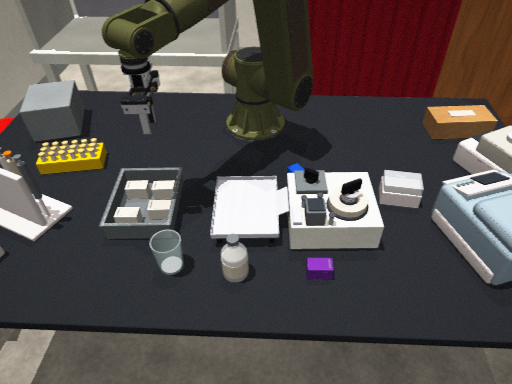

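View pics/w10.png

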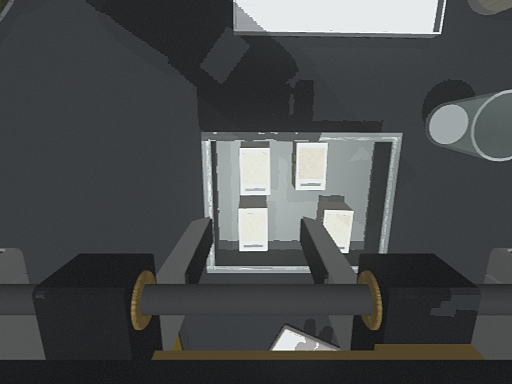

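View pics/d10.png

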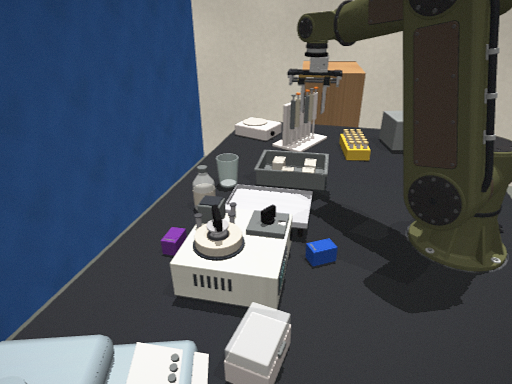

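Emit:
apply_moves:
  plan:
    - {"delta_pos": [0.04, 0.015, 0], "delta_rot": [0, 0, 0.02], "fingers": 62}
    - {"delta_pos": [0.085, 0.031, 0], "delta_rot": [0, 0, 0.04], "fingers": 62}
    - {"delta_pos": [0.13, 0.048, 0], "delta_rot": [0, 0, 0.07], "fingers": 62}
    - {"delta_pos": [0.175, 0.065, 0], "delta_rot": [0, 0, 0.07], "fingers": 62}
    - {"delta_pos": [0.22, 0.081, 0], "delta_rot": [0, 0, 0.07], "fingers": 62}
    - {"delta_pos": [0.265, 0.098, 0], "delta_rot": [0, 0, 0.07], "fingers": 62}
    - {"delta_pos": [0.31, 0.115, 0], "delta_rot": [0, 0, 0.07], "fingers": 62}
    - {"delta_pos": [0.355, 0.131, 0], "delta_rot": [0, 0, 0.07], "fingers": 62}
    - {"delta_pos": [0.4, 0.148, 0], "delta_rot": [0, 0, 0.07], "fingers": 62}
    - {"delta_pos": [0.445, 0.164, 0], "delta_rot": [0, 0, 0.07], "fingers": 62}
    - {"delta_pos": [0.484, 0.178, 0], "delta_rot": [0, 0, 0.07], "fingers": 62}
    - {"delta_pos": [0.484, 0.178, 0], "delta_rot": [0, 0, 0.07], "fingers": 62}
    - {"delta_pos": [0.484, 0.178, 0], "delta_rot": [0, 0, 0.07], "fingers": 62}

```text
time: 21.6
position: [0.6041, 0.2208, 0.2678]
tool_rot: [-2.219, -2.222, 0.003]
contact_force: [0.8, -0.3, 0.2]
gripper_width: 0.0586
```

Run:
```python
from h import *
st();f,_,_=snap('wrist','w11')
cv2.imwrite('pics/w11z.png',cv2.cvtColor(cv2.resize(f[0:250,100:420],None,fx=2.4,fy=2.4,interpolation=3),cv2.COLOR_RGB2BGR))
```

```text
t 21.6 p [0.6041 0.2208 0.2678] yaw 0.08 F [ 0.8 -0.3  0.2] M [ 0.01  0.   -0.02] w 0.0586 q6 [ 0.29  0.48  1.13 -0.    1.53  0.29]
```

View pics/w11z.png

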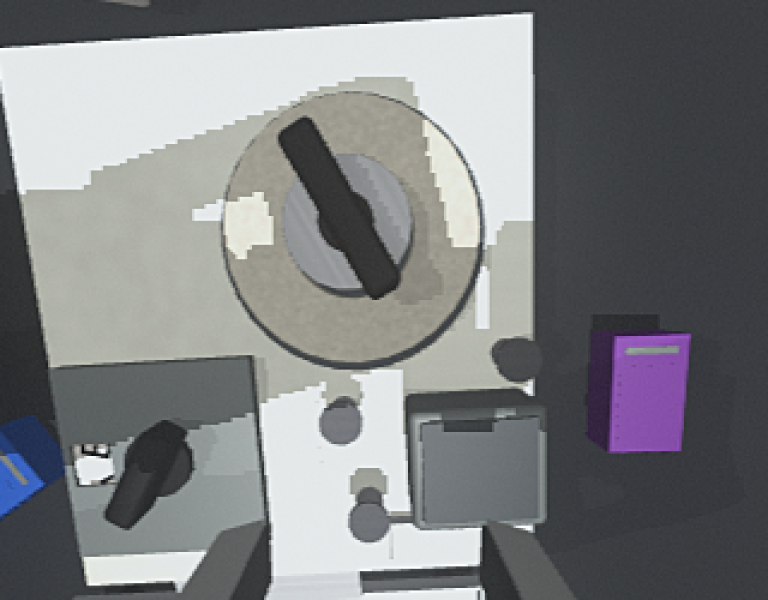

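Run:
```python
from h import *
z=lambda u,v,h: px2w('w11',u/2.4+100-.3,v/2.4-.3,h)[:2].round(4)
a,b=z(298,128,.199),z(382,290,.199);print('bar ends',a,b,(a+b)/2,np.degrees(np.arctan2(*(b-a)[::-1])),np.linalg.norm(b-a))
print('flange',z(348,225,.163), 'L/R', z(283,223,.163),z(413,223,.163))
print('deck TL,TR',z(0,47,.105),z(533,13,.105),'right edge bottom',z(534,525,.105),'left',z(88,585,.105))
a,b=z(172,425,.159),z(118,522,.159);print('knob',a,b,(a+b)/2,np.degrees(np.arctan2(*(a-b)[::-1])),np.linalg.norm(b-a))
print('cover',[z(u,v,.1195) for u,v in [(50,367),(252,355),(268,548),(80,556)]],'window',z(94,465,.1195))
```

```text
bar ends [0.5782 0.3446] [0.6063 0.2924] [0.59225 0.3185 ] -61.70579007876281 0.05928279683010913
flange [0.5931 0.3171] L/R [0.5676 0.3178] [0.6186 0.3178]
deck TL,TR [0.4362 0.3972] [0.6732 0.4106] right edge bottom [0.6874 0.1722] left [0.4487 0.1376]
knob [0.5169 0.2363] [0.4898 0.1924] [0.50335 0.21435] 58.312465605847095 0.0515908906687993
cover [array([0.4488, 0.2565]), array([0.5453, 0.2623]), array([0.5492, 0.1648]), array([0.4529, 0.1603])] window [0.4649 0.2083]
```

Run:
```python
from h import *
st();to(.593,.318,.22,28.3)
```

```text
t 21.65 p [0.6042 0.2199 0.2684] yaw 0.0 F [-0.4 -0.1  0.6] M [0.05 0.03 0.  ] w 0.0582 q6 [ 0.29  0.48  1.13 -0.    1.53  0.29]
(0.593, 0.318, 0.22, 28.3) dpos [0.0982, -0.0111, 0.0484] drot [-0.0016, 0.0003, -0.4939]
```

Emit:
apply_moves:
  plan:
    - {"delta_pos": [0.02, -0.003, 0], "delta_rot": [0, 0, -0.1], "fingers": 45}
    - {"delta_pos": [0.05, -0.006, 0], "delta_rot": [0, 0, -0.2], "fingers": 45}
    - {"delta_pos": [0.08, -0.009, 0], "delta_rot": [0, 0, -0.3], "fingers": 45}
    - {"delta_pos": [0.098, -0.011, 0.01], "delta_rot": [0, 0, -0.4], "fingers": 45}
    - {"delta_pos": [0.098, -0.011, 0.03], "delta_rot": [0, 0, -0.494], "fingers": 45}
    - {"delta_pos": [0.098, -0.011, 0.048], "delta_rot": [0, 0, -0.494], "fingers": 45}
    - {"delta_pos": [0.098, -0.011, 0.048], "delta_rot": [0, 0, -0.494], "fingers": 45}
    - {"delta_pos": [0.098, -0.011, 0.048], "delta_rot": [0, 0, -0.494], "fingers": 45}

```text
time: 22.45
position: [0.5938, 0.3173, 0.2222]
tool_rot: [1.613, 2.696, 0.0]
contact_force: [1.1, -0.9, 0.3]
gripper_width: 0.0424
```

Run:
```python
from h import *
st();snap('wrist','w12');f,_,_=snap('side','d12')
cv2.imwrite('pics/d12z.png',cv2.cvtColor(cv2.resize(f[150:300,140:340],None,fx=4,fy=4,interpolation=3),cv2.COLOR_RGB2BGR))
to(.593,.318,.168,28.3)
```

```text
t 22.45 p [0.5938 0.3173 0.2222] yaw 28.21 F [ 1.1 -0.9  0.3] M [-0.01 -0.02  0.02] w 0.0424 q6 [ 0.44  0.58  1.09 -0.    1.47 -0.06]
(0.593, 0.318, 0.168, 28.3) dpos [0.0007, -0.0009, 0.055] drot [0.0019, 0.0001, -0.0011]
```

View pics/w12.png

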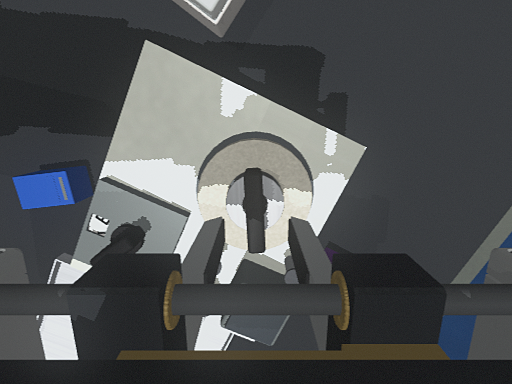

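View pics/d12z.png

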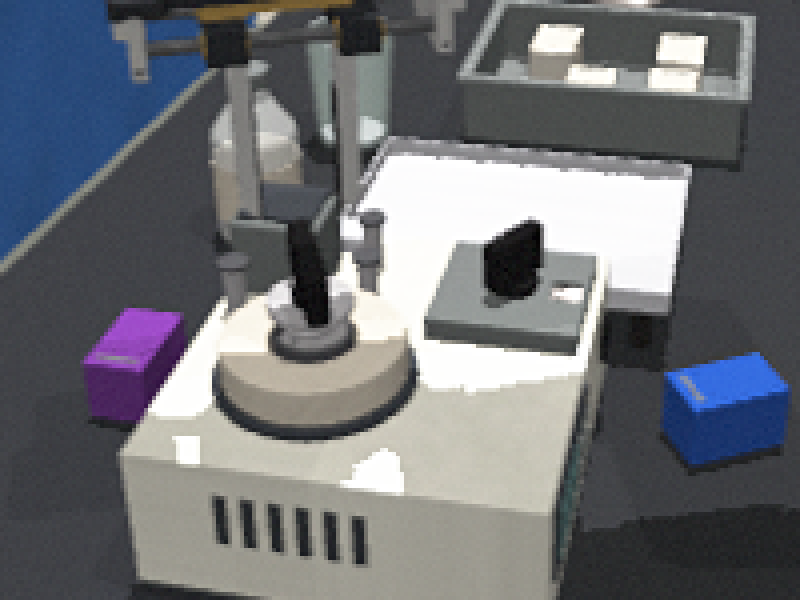

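Run:
```python
from h import *
p=w2px('d12',[.593,.318,.199]);print((p-[140,150])*4,(w2px('d12',[.593,.318,.158])-[140,150])*4, (w2px('d12',[.593,.318,.222])-[140,150])*4)
print(w2px('w12',[.593,.318,.199]))
```

```text
[304.97998013 240.82414204] [309.31680688 301.86598377] [302.45190147 205.24084881]
[255.00945919 217.95665518]
```

Emit:
apply_moves:
  plan:
    - {"delta_pos": [0, -0.0005, 0.015], "delta_rot": [0, 0, 0], "fingers": 40}
    - {"delta_pos": [0, -0.0005, 0.03], "delta_rot": [0, 0, 0], "fingers": 40}
    - {"delta_pos": [0, -0.0005, 0.045], "delta_rot": [0, 0, 0], "fingers": 40}
    - {"delta_pos": [0, -0.0005, 0.052], "delta_rot": [0, 0, 0], "fingers": 40}
    - {"delta_pos": [0, -0.0005, 0.052], "delta_rot": [0, 0, 0], "fingers": 30}
    - {"delta_pos": [0, -0.0005, 0.052], "delta_rot": [0, 0, 0], "fingers": 25}
    - {"delta_pos": [0, -0.0005, 0.052], "delta_rot": [0, 0, 0], "fingers": 19}
    - {"delta_pos": [0, -0.0005, 0.052], "delta_rot": [0, 0, 0], "fingers": 19}
    - {"delta_pos": [0, -0.0005, 0.052], "delta_rot": [0, 0, 0], "fingers": 19}
  newtons: 5

```text
time: 23.45
position: [0.5932, 0.3182, 0.1698]
tool_rot: [1.611, 2.697, 0.001]
contact_force: [-0.2, -0.3, -1.9]
gripper_width: 0.0179
```

Run:
```python
from h import *
st();snap('wrist','w13')
```

```text
t 23.45 p [0.5932 0.3182 0.1698] yaw 28.31 F [-0.2 -0.3 -1.9] M [-0.01  0.03 -0.02] w 0.0179 q6 [ 0.44  0.61  1.17  0.    1.37 -0.06]
```

View pics/w13.png

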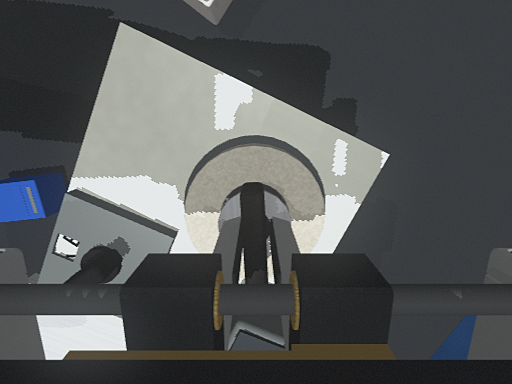

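Emit:
apply_moves:
  plan:
    - {"delta_pos": [0, 0, 0], "delta_rot": [0, 0, -0.08], "fingers": 19}
    - {"delta_pos": [0, 0, 0], "delta_rot": [0, 0, -0.16], "fingers": 19}
    - {"delta_pos": [0, 0, 0], "delta_rot": [0, 0, -0.24], "fingers": 19}
    - {"delta_pos": [0, 0, 0], "delta_rot": [0, 0, -0.32], "fingers": 19}
    - {"delta_pos": [0, 0, 0], "delta_rot": [0, 0, -0.4], "fingers": 19}
    - {"delta_pos": [0, 0, 0], "delta_rot": [0, 0, -0.48], "fingers": 19}
    - {"delta_pos": [0, 0, 0], "delta_rot": [0, 0, -0.56], "fingers": 19}
    - {"delta_pos": [0, 0, 0], "delta_rot": [0, 0, -0.64], "fingers": 19}
    - {"delta_pos": [0, 0, 0], "delta_rot": [0, 0, -0.72], "fingers": 19}
    - {"delta_pos": [0, 0, 0], "delta_rot": [0, 0, -0.8], "fingers": 19}
    - {"delta_pos": [0, 0, 0], "delta_rot": [0, 0, -0.88], "fingers": 19}
    - {"delta_pos": [0, 0, 0], "delta_rot": [0, 0, -0.96], "fingers": 19}
    - {"delta_pos": [0, 0, 0], "delta_rot": [0, 0, -1.04], "fingers": 19}
    - {"delta_pos": [0, 0, 0], "delta_rot": [0, 0, -1.12], "fingers": 19}
    - {"delta_pos": [0, 0, 0], "delta_rot": [0, 0, -1.2], "fingers": 19}
    - {"delta_pos": [0, 0, 0], "delta_rot": [0, 0, -1.2], "fingers": 19}

```text
time: 25.1
position: [0.5931, 0.318, 0.1697]
tool_rot: [-0.195, 3.135, 0.0]
contact_force: [-0.5, -0.6, 1.3]
gripper_width: 0.0175
```

Run:
```python
from h import *
st();f,_,_=snap('side','d14')
cv2.imwrite('pics/d14z.png',cv2.cvtColor(cv2.resize(f[150:300,140:340],None,fx=4,fy=4,interpolation=3),cv2.COLOR_RGB2BGR));snap('wrist','w14')
```

```text
t 25.1 p [0.5931 0.318  0.1697] yaw 97.13 F [-0.5 -0.6  1.3] M [ 0.04  0.08 -0.06] w 0.0175 q6 [ 0.44  0.61  1.17 -0.    1.37 -1.26]
```

View pics/d14z.png

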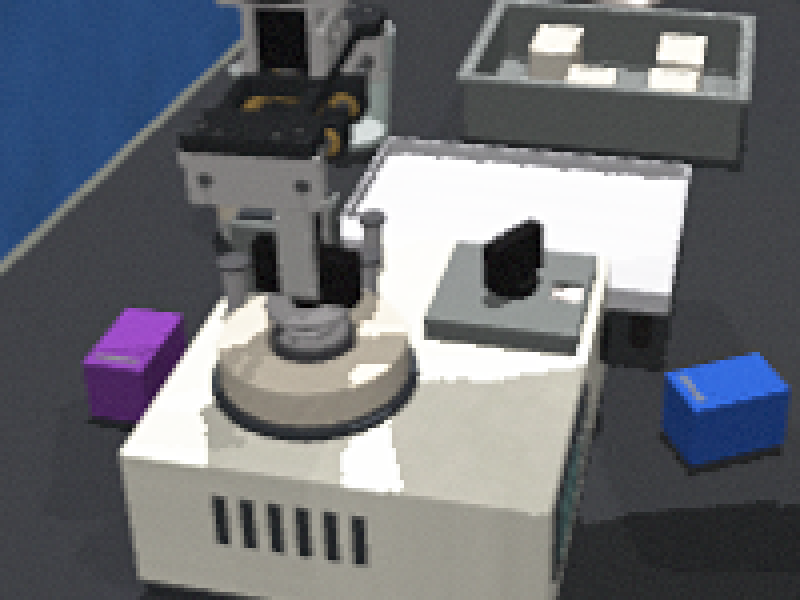

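View pics/w14.png

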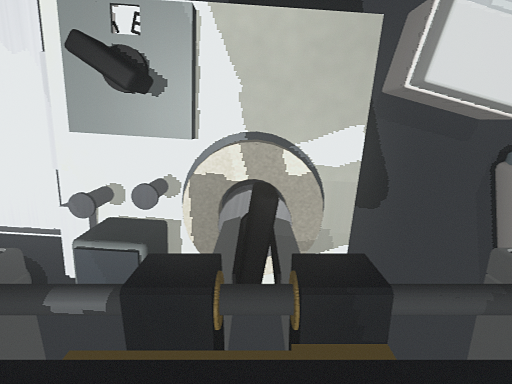

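Emit:
apply_moves:
  plan:
    - {"delta_pos": [0, 0, 0], "delta_rot": [0, 0, -0.08], "fingers": 19}
    - {"delta_pos": [0, 0, 0], "delta_rot": [0, 0, -0.16], "fingers": 19}
    - {"delta_pos": [0, 0, 0], "delta_rot": [0, 0, -0.24], "fingers": 19}
    - {"delta_pos": [0, 0, 0], "delta_rot": [0, 0, -0.32], "fingers": 19}
    - {"delta_pos": [0, 0, 0], "delta_rot": [0, 0, -0.4], "fingers": 19}
    - {"delta_pos": [0, 0, 0], "delta_rot": [0, 0, -0.46], "fingers": 19}
    - {"delta_pos": [0, 0, 0], "delta_rot": [0, 0, -0.52], "fingers": 19}
    - {"delta_pos": [0, 0, 0], "delta_rot": [0, 0, -0.58], "fingers": 19}
    - {"delta_pos": [0, 0, 0], "delta_rot": [0, 0, -0.64], "fingers": 19}
    - {"delta_pos": [0, 0, 0], "delta_rot": [0, 0, -0.7], "fingers": 19}
    - {"delta_pos": [0, 0, 0], "delta_rot": [0, 0, -0.75], "fingers": 19}
    - {"delta_pos": [0, 0, 0], "delta_rot": [0, 0, -0.75], "fingers": 19}
    - {"delta_pos": [0, 0, 0], "delta_rot": [0, 0, -0.75], "fingers": 19}

```text
time: 26.5
position: [0.5932, 0.318, 0.1696]
tool_rot: [-1.324, 2.848, -0.0]
contact_force: [0.2, -2.0, 3.0]
gripper_width: 0.0178
```

Run:
```python
from h import *
st();f,_,_=snap('side','d15')
cv2.imwrite('pics/d15z.png',cv2.cvtColor(cv2.resize(f[150:300,140:340],None,fx=4,fy=4,interpolation=3),cv2.COLOR_RGB2BGR));snap('wrist','w15')
```

```text
t 26.5 p [0.5932 0.318  0.1696] yaw 139.87 F [ 0.2 -2.   3. ] M [-0.15 -0.08 -0.05] w 0.0178 q6 [ 0.44  0.61  1.17 -0.    1.37 -2.  ]
```

View pics/d15z.png

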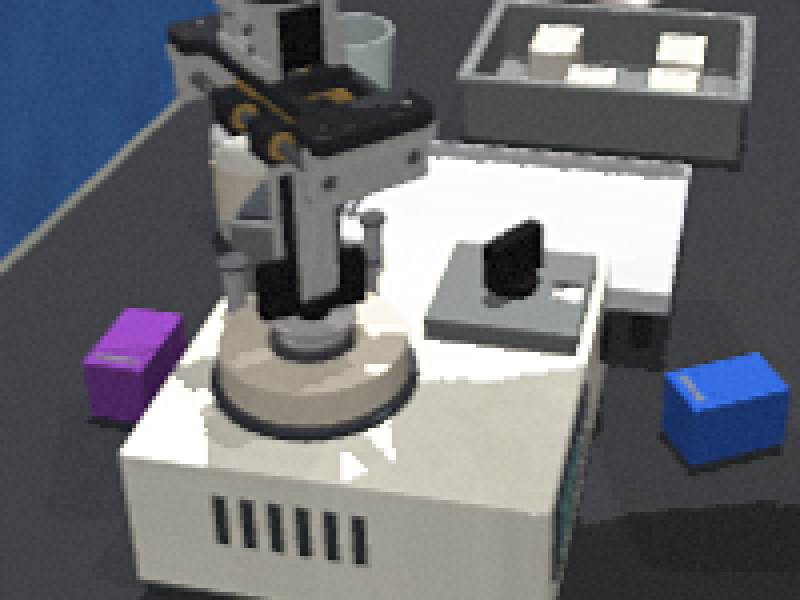

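View pics/w15.png

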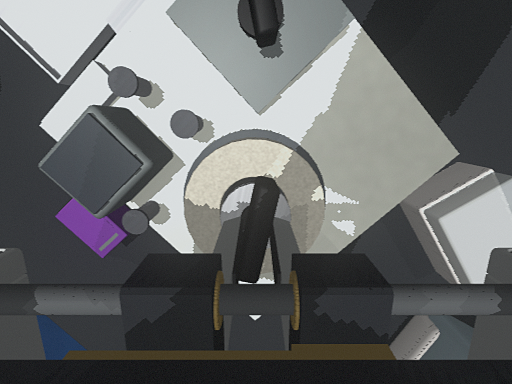

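Run:
```python
from h import *
ims=[cv2.resize(cv2.imread(f'pics/{n}.png')[205:265,185:250],None,fx=6,fy=6,interpolation=0) for n in ['d14','d15']]
cv2.imwrite('pics/cmp.png',np.hstack(ims))
for z in (.158,.163,.149,.154,.141,.146):
  print(z,(w2px('d15',[.593,.318,z])-[185,205])*6,[((w2px('d15',[.593+.026*np.cos(t),.318+.026*np.sin(t),z])-[185,205])*6).round() for t in (1.8,)])
```

```text
0.158 [193.97521032 122.79897566] [array([184., 161.])]
0.163 [193.19874653 111.87006786] [array([183., 150.])]
0.149 [195.36138984 142.30977378] [array([186., 181.])]
0.154 [194.5930988  131.49589924] [array([185., 170.])]
0.141 [196.58134348 159.4809041 ] [array([187., 199.])]
0.146 [195.82020926 148.76776345] [array([186., 188.])]
```

View pics/cmp.png

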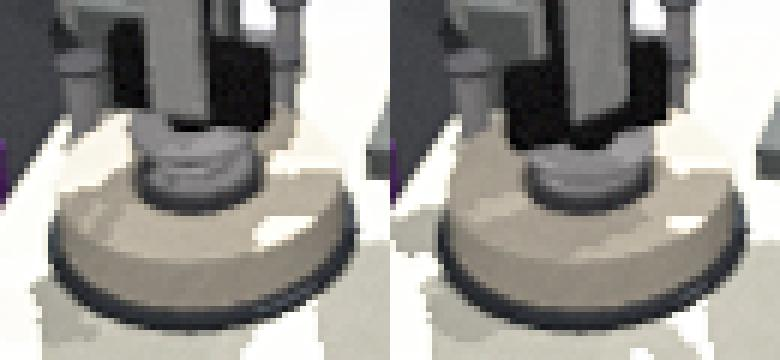

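Emit:
apply_moves:
  plan:
    - {"delta_pos": [0, 0, 0.002], "delta_rot": [0, 0, 0.08], "fingers": 19}
    - {"delta_pos": [0, 0, 0.004], "delta_rot": [0, 0, 0.16], "fingers": 19}
    - {"delta_pos": [0, 0, 0.006], "delta_rot": [0, 0, 0.24], "fingers": 19}
    - {"delta_pos": [0, 0, 0.006], "delta_rot": [0, 0, 0.32], "fingers": 19}
    - {"delta_pos": [0, 0, 0.006], "delta_rot": [0, 0, 0.4], "fingers": 19}
    - {"delta_pos": [0, 0, 0.006], "delta_rot": [0, 0, 0.48], "fingers": 19}
    - {"delta_pos": [0, 0, 0.006], "delta_rot": [0, 0, 0.56], "fingers": 19}
    - {"delta_pos": [0, 0, 0.006], "delta_rot": [0, 0, 0.64], "fingers": 19}
    - {"delta_pos": [0, 0, 0.006], "delta_rot": [0, 0, 0.72], "fingers": 19}
    - {"delta_pos": [0, 0, 0.006], "delta_rot": [0, 0, 0.8], "fingers": 19}
    - {"delta_pos": [0, 0, 0.006], "delta_rot": [0, 0, 0.88], "fingers": 19}
    - {"delta_pos": [0, 0, 0.006], "delta_rot": [0, 0, 0.96], "fingers": 19}
    - {"delta_pos": [0, 0, 0.006], "delta_rot": [0, 0, 1.04], "fingers": 19}
    - {"delta_pos": [0, 0, 0.006], "delta_rot": [0, 0, 1.12], "fingers": 19}
    - {"delta_pos": [0, 0, 0.006], "delta_rot": [0, 0, 1.2], "fingers": 19}
    - {"delta_pos": [0, 0, 0.006], "delta_rot": [0, 0, 1.28], "fingers": 19}
    - {"delta_pos": [0, 0, 0.006], "delta_rot": [0, 0, 1.36], "fingers": 19}
    - {"delta_pos": [0, 0, 0.006], "delta_rot": [0, 0, 1.44], "fingers": 19}
    - {"delta_pos": [0, 0, 0.006], "delta_rot": [0, 0, 1.52], "fingers": 19}
    - {"delta_pos": [0, 0, 0.006], "delta_rot": [0, 0, 1.6], "fingers": 19}

```text
time: 28.6
position: [0.5936, 0.3165, 0.1629]
tool_rot: [1.124, 2.932, -0.004]
contact_force: [3.5, -10.1, -0.6]
gripper_width: 0.0192
```

Run:
```python
from h import *
st();snap('side','d16');snap('wrist','w16')
cv2.imwrite('pics/cmp.png',np.hstack([cv2.resize(cv2.imread(f'pics/{n}.png')[205:265,185:250],None,fx=6,fy=6,interpolation=0) for n in ['d15','d16']]))
```

```text
t 28.6 p [0.5936 0.3165 0.1629] yaw 48.04 F [  3.5 -10.1  -0.6] M [-1.87 -0.74  0.15] w 0.0192 q6 [ 0.44  0.61  1.17 -0.    1.36 -0.4 ]
```

View pics/cmp.png

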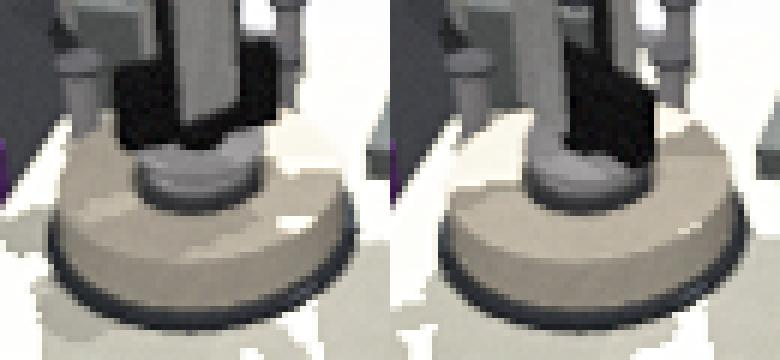

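View pics/w16.png

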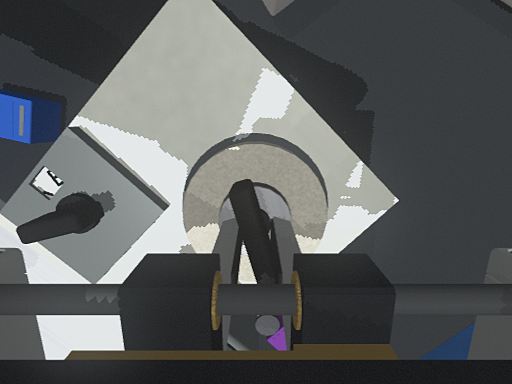

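Run:
```python
from h import *
def bar(fn,e1,e2,z):
    a,b=px2w(fn,*e1,z)[:2],px2w(fn,*e2,z)[:2];print(fn,a.round(4),b.round(4),'mid',((a+b)/2).round(4),np.degrees(np.arctan2(*(a-b)[::-1])).round(1),np.linalg.norm(a-b).round(4))
bar('w16',(242,185),(268,276),.187)
bar('w15',(267,183),(245,278),.190)
bar('w14',(266,186),(244,283),.199)
for n in('w14','w15','w16'):
    f=cv2.imread(f'pics/{n}.png')[130:340,170:340];cv2.imwrite(f'pics/{n}z.png',cv2.resize(f,None,fx=3,fy=3,interpolation=3))
cv2.imwrite('pics/cmp2.png',np.hstack([cv2.resize(cv2.imread(f'pics/{n}.png')[160:340,190:330],None,fx=2.7,fy=2.7,interpolation=3) for n in('w15','w16')]))
```

```text
w16 [0.5615 0.336 ] [0.6134 0.3092] mid [0.5874 0.3226] 152.6 0.0585
w15 [0.565 0.295] [0.6139 0.3328] mid [0.5894 0.3139] -142.4 0.0618
w14 [0.5559 0.3198] [0.6156 0.3145] mid [0.5858 0.3172] 174.9 0.0599
```

View pics/cmp2.png

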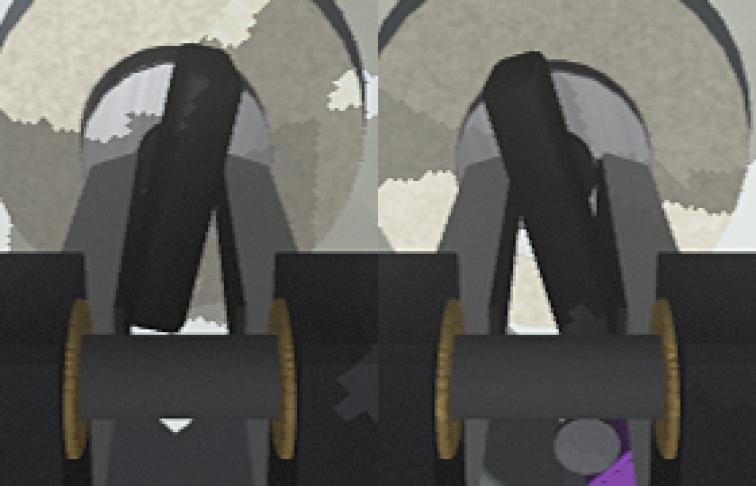

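Emit:
apply_moves:
  plan:
    - {"delta_pos": [0, 0, 0], "delta_rot": [0, 0, -0.1], "fingers": 24}
    - {"delta_pos": [0, 0, 0], "delta_rot": [0, 0, -0.2], "fingers": 24}
    - {"delta_pos": [0, 0, 0], "delta_rot": [0, 0, -0.25], "fingers": 24}
    - {"delta_pos": [0, 0, 0], "delta_rot": [0, 0, -0.25], "fingers": 24}

```text
time: 29.1
position: [0.5929, 0.3182, 0.1631]
tool_rot: [-0.742, -3.052, 0.0]
contact_force: [0.3, -0.2, -0.6]
gripper_width: 0.0228
```

Run:
```python
from h import *
st();snap('side','d17');snap('wrist','w17')
cv2.imwrite('pics/cmp.png',np.hstack([cv2.resize(cv2.imread('pics/d17.png')[205:265,185:250],None,fx=6,fy=6,interpolation=0)[:360],cv2.resize(cv2.imread('pics/w17.png')[160:340,190:330],None,fx=2,fy=2,interpolation=3)]))
```

```text
t 29.1 p [0.5929 0.3182 0.1631] yaw 62.67 F [ 0.3 -0.2 -0.6] M [ 0.08 -0.08 -0.04] w 0.0228 q6 [ 0.44  0.61  1.17  0.    1.36 -0.66]
```

View pics/cmp.png

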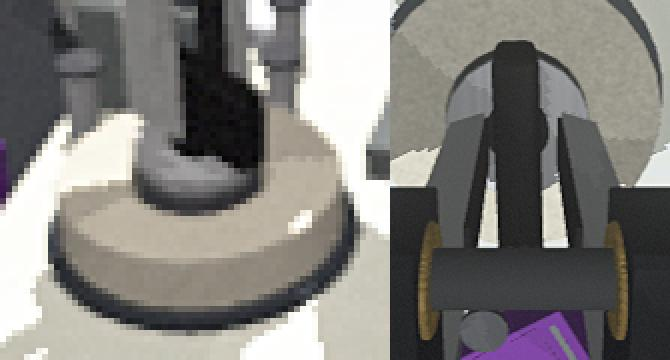

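Emit:
apply_moves:
  plan:
    - {"delta_pos": [0, 0, 0], "delta_rot": [0, 0, 0], "fingers": 17}
    - {"delta_pos": [0, 0, 0], "delta_rot": [0, 0, 0], "fingers": 17}
    - {"delta_pos": [0, 0, 0.0003], "delta_rot": [0, 0, 0.08], "fingers": 17}
    - {"delta_pos": [0, 0, 0.0005], "delta_rot": [0, 0, 0.16], "fingers": 17}
    - {"delta_pos": [0, 0, 0.0006], "delta_rot": [0, 0, 0.24], "fingers": 17}
    - {"delta_pos": [0, 0, 0.0007], "delta_rot": [0, 0, 0.32], "fingers": 17}
    - {"delta_pos": [0, 0, 0.0009], "delta_rot": [0, 0, 0.4], "fingers": 17}
    - {"delta_pos": [0, 0, 0.001], "delta_rot": [0, 0, 0.48], "fingers": 17}
  newtons: 8

```text
time: 30.0
position: [0.5933, 0.3169, 0.1626]
tool_rot: [1.452, 2.785, -0.003]
contact_force: [-0.5, -7.5, 1.7]
gripper_width: 0.0161
```

Run:
```python
from h import *
st();snap('side','d18');snap('wrist','w18')
cv2.imwrite('pics/cmp.png',np.hstack([cv2.resize(cv2.imread('pics/d18.png')[205:265,185:250],None,fx=6,fy=6,interpolation=0)[:360],cv2.resize(cv2.imread('pics/w18.png')[160:340,190:330],None,fx=2,fy=2,interpolation=3)]))
```

```text
t 30.0 p [0.5933 0.3169 0.1626] yaw 34.92 F [-0.5 -7.5  1.7] M [-1.54  0.2   0.08] w 0.0161 q6 [ 0.44  0.61  1.17 -0.    1.36 -0.17]
```

View pics/cmp.png

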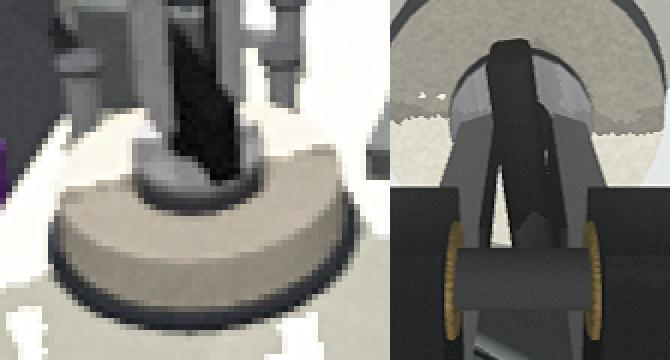

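Emit:
apply_moves:
  plan:
    - {"delta_pos": [-0.0012, -0.0004, 0], "delta_rot": [0, 0, 0], "fingers": 17}
    - {"delta_pos": [-0.0012, -0.0004, 0.0003], "delta_rot": [0, 0, 0.08], "fingers": 17}
    - {"delta_pos": [-0.0012, -0.0004, 0.0004], "delta_rot": [0, 0, 0.16], "fingers": 17}
    - {"delta_pos": [-0.0012, -0.0004, 0.0005], "delta_rot": [0, 0, 0.24], "fingers": 17}
    - {"delta_pos": [-0.0012, -0.0004, 0.0006], "delta_rot": [0, 0, 0.32], "fingers": 17}
    - {"delta_pos": [-0.0012, -0.0004, 0.0008], "delta_rot": [0, 0, 0.4], "fingers": 17}

```text
time: 30.7
position: [0.5935, 0.3165, 0.1618]
tool_rot: [1.976, 2.442, -0.001]
contact_force: [-0.8, -3.5, 2.9]
gripper_width: 0.0159
```

Run:
```python
from h import *
st()
```

```text
t 30.7 p [0.5935 0.3165 0.1618] yaw 12.04 F [-0.8 -3.5  2.9] M [-0.7   0.25  0.1 ] w 0.0159 q6 [ 0.44  0.61  1.18 -0.    1.35  0.23]
```

Emit:
apply_moves:
  plan:
    - {"delta_pos": [-0.0004, 0, 0.0001], "delta_rot": [0, 0, 0.08], "fingers": 17}
    - {"delta_pos": [-0.0004, 0, 0.0002], "delta_rot": [0, 0, 0.16], "fingers": 17}
    - {"delta_pos": [-0.0004, 0, 0.0004], "delta_rot": [0, 0, 0.24], "fingers": 17}
    - {"delta_pos": [-0.0004, 0, 0.0005], "delta_rot": [0, 0, 0.32], "fingers": 17}
    - {"delta_pos": [-0.0004, 0, 0.0006], "delta_rot": [0, 0, 0.4], "fingers": 17}
    - {"delta_pos": [-0.0004, 0, 0.0008], "delta_rot": [0, 0, 0.48], "fingers": 17}
    - {"delta_pos": [-0.0004, 0, 0.0009], "delta_rot": [0, 0, 0.56], "fingers": 17}
    - {"delta_pos": [-0.0004, 0, 0.001], "delta_rot": [0, 0, 0.64], "fingers": 17}
    - {"delta_pos": [-0.0004, 0, 0.0011], "delta_rot": [0, 0, 0.72], "fingers": 17}
    - {"delta_pos": [-0.0004, 0, 0.0013], "delta_rot": [0, 0, 0.8], "fingers": 17}

```text
time: 31.7
position: [0.5937, 0.3164, 0.1605]
tool_rot: [2.771, 1.48, 0.001]
contact_force: [0.5, -1.2, 1.1]
gripper_width: 0.0158
```

Run:
```python
from h import *
st();snap('side','d19');snap('wrist','w19')
cv2.imwrite('pics/cmp.png',np.hstack([cv2.resize(cv2.imread('pics/d19.png')[205:265,185:250],None,fx=6,fy=6,interpolation=0)[:360],cv2.resize(cv2.imread('pics/w19.png')[160:340,190:330],None,fx=2,fy=2,interpolation=3)]))
```

```text
t 31.7 p [0.5937 0.3164 0.1605] yaw -33.79 F [ 0.5 -1.2  1.1] M [-0.28 -0.15  0.03] w 0.0158 q6 [ 0.44  0.61  1.18 -0.    1.35  1.03]
```

View pics/cmp.png

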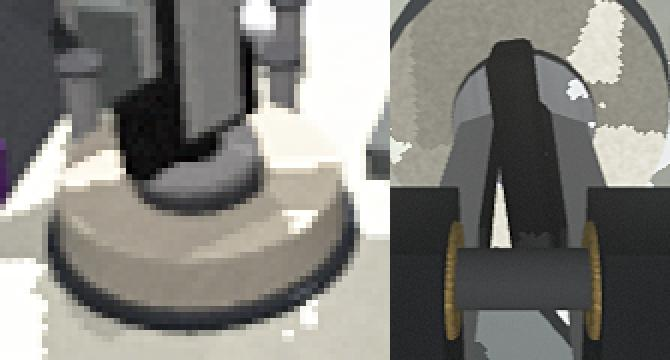

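Emit:
apply_moves:
  plan:
    - {"delta_pos": [0, 0, 0.0001], "delta_rot": [0, 0, 0.08], "fingers": 17}
    - {"delta_pos": [0, 0, 0.0002], "delta_rot": [0, 0, 0.16], "fingers": 17}
    - {"delta_pos": [0, 0, 0.0004], "delta_rot": [0, 0, 0.24], "fingers": 17}
    - {"delta_pos": [0, 0, 0.0005], "delta_rot": [0, 0, 0.32], "fingers": 17}
    - {"delta_pos": [0, 0, 0.0006], "delta_rot": [0, 0, 0.4], "fingers": 17}
    - {"delta_pos": [0, 0, 0.0008], "delta_rot": [0, 0, 0.48], "fingers": 17}
    - {"delta_pos": [0, 0, 0.0009], "delta_rot": [0, 0, 0.56], "fingers": 17}
    - {"delta_pos": [0, 0, 0.001], "delta_rot": [0, 0, 0.64], "fingers": 17}
    - {"delta_pos": [0, 0, 0.0011], "delta_rot": [0, 0, 0.72], "fingers": 17}
    - {"delta_pos": [0, 0, 0.0013], "delta_rot": [0, 0, 0.8], "fingers": 17}
    - {"delta_pos": [0, 0, 0.0014], "delta_rot": [0, 0, 0.88], "fingers": 17}
    - {"delta_pos": [0, 0, 0.0015], "delta_rot": [0, 0, 0.96], "fingers": 17}
    - {"delta_pos": [0, 0, 0.0016], "delta_rot": [0, 0, 1.04], "fingers": 17}
    - {"delta_pos": [0, 0, 0.0018], "delta_rot": [0, 0, 1.12], "fingers": 17}
    - {"delta_pos": [0, 0, 0.0019], "delta_rot": [0, 0, 1.2], "fingers": 17}
    - {"delta_pos": [0, 0, 0.002], "delta_rot": [0, 0, 1.28], "fingers": 17}
    - {"delta_pos": [0, 0, 0.0021], "delta_rot": [0, 0, 1.35], "fingers": 17}
    - {"delta_pos": [0, 0, 0.0021], "delta_rot": [0, 0, 1.35], "fingers": 17}

```text
time: 33.6
position: [0.5934, 0.3167, 0.1584]
tool_rot: [-3.089, 0.569, 0.0]
contact_force: [-1.3, -0.2, 1.0]
gripper_width: 0.0159
```

Run:
```python
from h import *
st();snap('side','d20');snap('wrist','w20')
cv2.imwrite('pics/cmp.png',np.hstack([cv2.resize(cv2.imread('pics/d20.png')[205:265,185:250],None,fx=6,fy=6,interpolation=0)[:360],cv2.resize(cv2.imread('pics/w20.png')[160:340,190:330],None,fx=2,fy=2,interpolation=3)]))
```

```text
t 33.6 p [0.5934 0.3167 0.1584] yaw -110.86 F [-1.3 -0.2  1. ] M [0.02 0.29 0.03] w 0.0159 q6 [0.44 0.61 1.18 0.   1.35 2.37]
```

View pics/cmp.png

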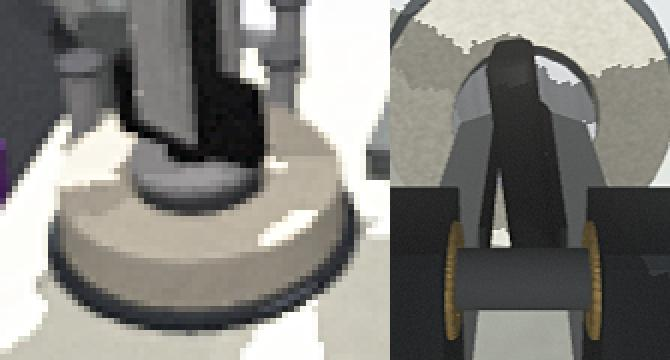

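Emit:
apply_moves:
  plan:
    - {"delta_pos": [0, 0, 0], "delta_rot": [0, 0, -0.08], "fingers": 40}
    - {"delta_pos": [0, 0, 0], "delta_rot": [0, 0, -0.15], "fingers": 40}
    - {"delta_pos": [0, 0, 0], "delta_rot": [0, 0, -0.15], "fingers": 40}
    - {"delta_pos": [0, 0, -0.02], "delta_rot": [0, 0, -0.15], "fingers": 40}
    - {"delta_pos": [0, 0, -0.045], "delta_rot": [0, 0, -0.15], "fingers": 40}
    - {"delta_pos": [0, 0, -0.05], "delta_rot": [0, 0, -0.25], "fingers": 40}
    - {"delta_pos": [0, 0, -0.05], "delta_rot": [0, 0, -0.4], "fingers": 40}
    - {"delta_pos": [0, 0, -0.05], "delta_rot": [0, 0, -0.55], "fingers": 40}
    - {"delta_pos": [0, 0, -0.05], "delta_rot": [0, 0, -0.7], "fingers": 40}
    - {"delta_pos": [0, 0, -0.05], "delta_rot": [0, 0, -0.85], "fingers": 40}
    - {"delta_pos": [0, 0, -0.05], "delta_rot": [0, 0, -1.0], "fingers": 40}
    - {"delta_pos": [0, 0, -0.05], "delta_rot": [0, 0, -1.15], "fingers": 40}
    - {"delta_pos": [0, 0, -0.05], "delta_rot": [0, 0, -1.3], "fingers": 40}
    - {"delta_pos": [0, 0, -0.05], "delta_rot": [0, 0, -1.45], "fingers": 40}
    - {"delta_pos": [0, 0, -0.05], "delta_rot": [0, 0, -1.6], "fingers": 40}

```text
time: 35.2
position: [0.5935, 0.3165, 0.2081]
tool_rot: [-2.557, -1.826, 0.0]
contact_force: [-0.0, -1.0, 0.1]
gripper_width: 0.0374
```

Emit:
apply_moves:
  plan:
    - {"delta_pos": [0, 0, 0], "delta_rot": [0, 0, -0.15], "fingers": 40}
    - {"delta_pos": [0, 0, 0], "delta_rot": [0, 0, -0.3], "fingers": 40}
    - {"delta_pos": [0, 0, 0], "delta_rot": [0, 0, -0.45], "fingers": 40}
    - {"delta_pos": [0, 0, 0], "delta_rot": [0, 0, -0.6], "fingers": 40}
    - {"delta_pos": [0, 0, 0], "delta_rot": [0, 0, -0.75], "fingers": 40}
    - {"delta_pos": [0, 0, 0], "delta_rot": [0, 0, -0.9], "fingers": 40}
    - {"delta_pos": [0, 0, 0], "delta_rot": [0, 0, -1.05], "fingers": 40}
    - {"delta_pos": [0, 0, 0], "delta_rot": [0, 0, -1.2], "fingers": 40}
    - {"delta_pos": [0, 0, 0], "delta_rot": [0, 0, -1.35], "fingers": 40}
    - {"delta_pos": [0, 0, 0], "delta_rot": [0, 0, -1.5], "fingers": 40}
    - {"delta_pos": [0, 0, 0], "delta_rot": [0, 0, -1.65], "fingers": 40}
    - {"delta_pos": [0, 0, 0], "delta_rot": [0, 0, -1.7], "fingers": 40}
    - {"delta_pos": [0, 0, 0], "delta_rot": [0, 0, -1.7], "fingers": 40}

```text
time: 36.5
position: [0.5935, 0.3165, 0.2082]
tool_rot: [-0.324, -3.125, 0.0]
contact_force: [-0.0, -0.3, 0.1]
gripper_width: 0.0377
```

Run:
```python
from h import *
st();snap('side','d21');snap('wrist','w21')
cv2.imwrite('pics/cmp.png',np.hstack([cv2.resize(cv2.imread('pics/d21.png')[205:265,185:250],None,fx=6,fy=6,interpolation=0)[:360],cv2.resize(cv2.imread('pics/w21.png')[160:340,190:330],None,fx=2,fy=2,interpolation=3)]))
to(.5935,.3165,.158)
```

```text
t 36.5 p [0.5935 0.3165 0.2082] yaw 78.16 F [-0.  -0.3  0.1] M [ 0.06 -0.06  0.02] w 0.0377 q6 [ 0.44  0.58  1.12  0.    1.44 -0.93]
(0.5935, 0.3165, 0.158, None) dpos [0.0, -0.0, 0.0502] drot [0.0, 0.0, 0.0]
```

View pics/cmp.png

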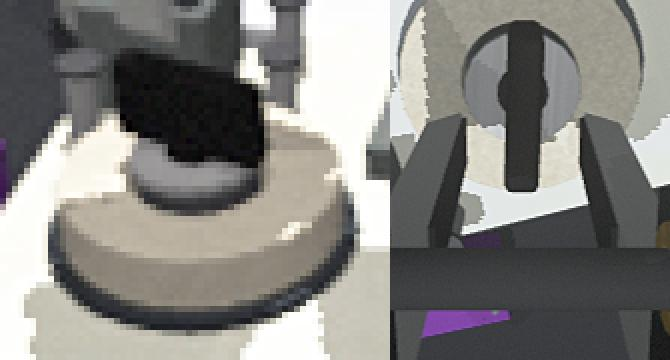

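Emit:
apply_moves:
  plan:
    - {"delta_pos": [0, 0, 0.02], "delta_rot": [0, 0, 0], "fingers": 40}
    - {"delta_pos": [0, 0, 0.04], "delta_rot": [0, 0, 0], "fingers": 40}
    - {"delta_pos": [0, 0, 0.05], "delta_rot": [0, 0, 0], "fingers": 40}
    - {"delta_pos": [0, 0, 0.05], "delta_rot": [0, 0, 0], "fingers": 25}
    - {"delta_pos": [0, 0, 0.05], "delta_rot": [0, 0, 0], "fingers": 17}
    - {"delta_pos": [0, 0, 0.05], "delta_rot": [0, 0, 0], "fingers": 17}
    - {"delta_pos": [0, 0, 0.0502], "delta_rot": [0, 0, 0.1], "fingers": 17}
    - {"delta_pos": [0, 0, 0.0503], "delta_rot": [0, 0, 0.2], "fingers": 17}
    - {"delta_pos": [0, 0, 0.0504], "delta_rot": [0, 0, 0.28], "fingers": 17}
    - {"delta_pos": [0, 0, 0.0505], "delta_rot": [0, 0, 0.36], "fingers": 17}
    - {"delta_pos": [0, 0, 0.0506], "delta_rot": [0, 0, 0.44], "fingers": 17}
    - {"delta_pos": [0, 0, 0.0508], "delta_rot": [0, 0, 0.52], "fingers": 17}
    - {"delta_pos": [0, 0, 0.051], "delta_rot": [0, 0, 0.6], "fingers": 17}
    - {"delta_pos": [0, 0, 0.0511], "delta_rot": [0, 0, 0.68], "fingers": 17}
    - {"delta_pos": [0, 0, 0.0512], "delta_rot": [0, 0, 0.76], "fingers": 17}
    - {"delta_pos": [0, 0, 0.0514], "delta_rot": [0, 0, 0.84], "fingers": 17}

```text
time: 38.2
position: [0.5937, 0.3168, 0.1583]
tool_rot: [1.574, 2.718, 0.002]
contact_force: [-2.8, 0.6, 2.9]
gripper_width: 0.0161
```

Run:
```python
from h import *
st();snap('side','d22');snap('wrist','w22')
cv2.imwrite('pics/cmp.png',np.hstack([cv2.resize(cv2.imread('pics/d22.png')[205:265,185:250],None,fx=6,fy=6,interpolation=0)[:360],cv2.resize(cv2.imread('pics/w22.png')[160:340,190:330],None,fx=2,fy=2,interpolation=3)]))
```

```text
t 38.2 p [0.5937 0.3168 0.1583] yaw 29.84 F [-2.8  0.6  2.9] M [0.03 0.47 0.09] w 0.0161 q6 [ 0.44  0.61  1.18  0.    1.35 -0.09]
```

View pics/cmp.png

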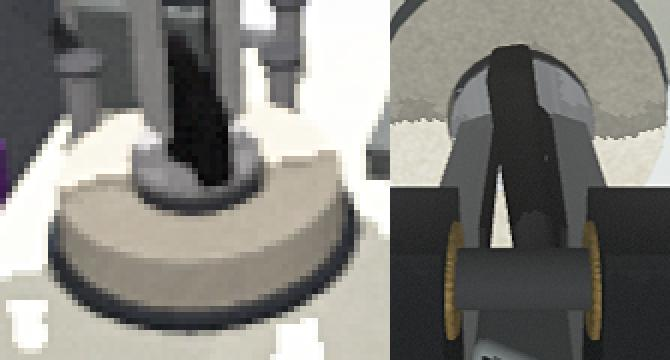

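Emit:
apply_moves:
  plan:
    - {"delta_pos": [0, 0, 0.0001], "delta_rot": [0, 0, 0.06], "fingers": 17}
    - {"delta_pos": [0, 0, 0.0002], "delta_rot": [0, 0, 0.12], "fingers": 17}
    - {"delta_pos": [0, 0, 0.0003], "delta_rot": [0, 0, 0.18], "fingers": 17}
    - {"delta_pos": [0, 0, 0.0004], "delta_rot": [0, 0, 0.24], "fingers": 17}
    - {"delta_pos": [0, 0, 0.0005], "delta_rot": [0, 0, 0.3], "fingers": 17}

```text
time: 38.8
position: [0.5937, 0.3168, 0.1578]
tool_rot: [1.958, 2.456, 0.002]
contact_force: [-3.3, 0.0, 7.3]
gripper_width: 0.0162
```

Run:
```python
from h import *
st();snap('wrist','w23')
cv2.imwrite('pics/cmp.png',cv2.resize(cv2.imread('pics/w23.png')[160:340,190:330],None,fx=3,fy=3,interpolation=3))
```

```text
t 38.8 p [0.5937 0.3168 0.1578] yaw 12.85 F [-3.3  0.   7.3] M [-0.03  0.66  0.09] w 0.0162 q6 [0.44 0.61 1.18 0.   1.34 0.21]
```

View pics/cmp.png

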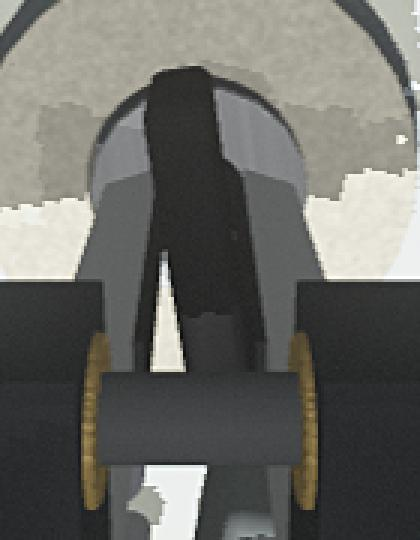

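Emit:
apply_moves:
  plan:
    - {"delta_pos": [0, 0, 0], "delta_rot": [0, 0, 0.06], "fingers": 17}
    - {"delta_pos": [0, 0, 0], "delta_rot": [0, 0, 0.12], "fingers": 17}
    - {"delta_pos": [0, 0, 0], "delta_rot": [0, 0, 0.18], "fingers": 17}
    - {"delta_pos": [0, 0, 0], "delta_rot": [0, 0, 0.24], "fingers": 17}

```text
time: 39.25
position: [0.5938, 0.3168, 0.1578]
tool_rot: [2.238, 2.204, 0.003]
contact_force: [-1.9, -1.4, 7.3]
gripper_width: 0.016
```

Run:
```python
from h import *
st();snap('wrist','w24')
cv2.imwrite('pics/cmp.png',cv2.resize(cv2.imread('pics/w24.png')[160:340,190:330],None,fx=3,fy=3,interpolation=3))
```

```text
t 39.25 p [0.5938 0.3168 0.1578] yaw -0.9 F [-1.9 -1.4  7.3] M [0.   0.45 0.1 ] w 0.016 q6 [0.44 0.61 1.18 0.   1.34 0.45]
```

View pics/cmp.png

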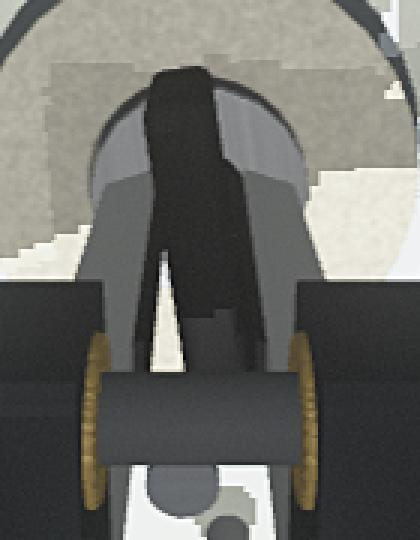

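Emit:
apply_moves:
  plan:
    - {"delta_pos": [0, 0, 0], "delta_rot": [0, 0, 0.06], "fingers": 17}
    - {"delta_pos": [0, 0, 0], "delta_rot": [0, 0, 0.12], "fingers": 17}
    - {"delta_pos": [0, 0, 0], "delta_rot": [0, 0, 0.18], "fingers": 17}
    - {"delta_pos": [0, 0, 0], "delta_rot": [0, 0, 0.24], "fingers": 17}
    - {"delta_pos": [0, 0, 0], "delta_rot": [0, 0, 0.3], "fingers": 17}

```text
time: 39.8
position: [0.5939, 0.3167, 0.1577]
tool_rot: [2.543, 1.844, 0.003]
contact_force: [-1.9, -0.2, 6.3]
gripper_width: 0.0161
```

Run:
```python
from h import *
st();snap('wrist','w25');snap('side','d25')
cv2.imwrite('pics/cmp.png',np.hstack([cv2.resize(cv2.imread('pics/d25.png')[205:265,185:250],None,fx=6,fy=6,interpolation=0)[:360],cv2.resize(cv2.imread('pics/w25.png')[160:340,190:330],None,fx=2,fy=2,interpolation=3)]))
```

```text
t 39.8 p [0.5939 0.3167 0.1577] yaw -18.09 F [-1.9 -0.2  6.3] M [0.02 0.35 0.  ] w 0.0161 q6 [0.44 0.61 1.18 0.   1.34 0.75]
```

View pics/cmp.png

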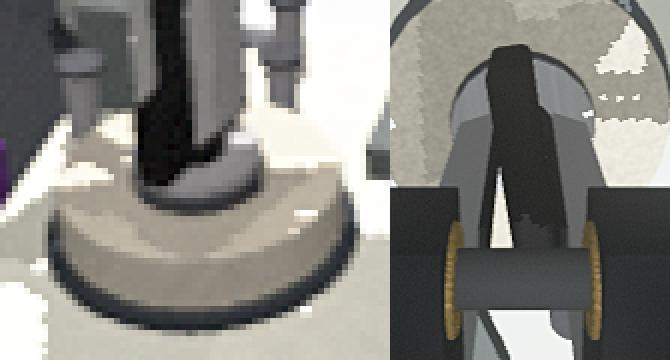

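Emit:
apply_moves:
  plan:
    - {"delta_pos": [0, 0, 0], "delta_rot": [0, 0, 0.06], "fingers": 17}
    - {"delta_pos": [0, 0, 0], "delta_rot": [0, 0, 0.12], "fingers": 17}
    - {"delta_pos": [0, 0, 0], "delta_rot": [0, 0, 0.18], "fingers": 17}
    - {"delta_pos": [0, 0, 0], "delta_rot": [0, 0, 0.24], "fingers": 17}
    - {"delta_pos": [0, 0, 0], "delta_rot": [0, 0, 0.3], "fingers": 17}
    - {"delta_pos": [0, 0, 0], "delta_rot": [0, 0, 0.36], "fingers": 17}
    - {"delta_pos": [0, 0, 0], "delta_rot": [0, 0, 0.42], "fingers": 17}

```text
time: 40.6
position: [0.5941, 0.3165, 0.1575]
tool_rot: [2.872, 1.274, 0.003]
contact_force: [0.6, 0.2, 4.7]
gripper_width: 0.0159
```

Run:
```python
from h import *
st();snap('wrist','w26');snap('side','d26')
cv2.imwrite('pics/cmp.png',np.hstack([cv2.resize(cv2.imread('pics/d26.png')[205:265,185:250],None,fx=6,fy=6,interpolation=0)[:360],cv2.resize(cv2.imread('pics/w26.png')[160:340,190:330],None,fx=2,fy=2,interpolation=3)]))
```

```text
t 40.6 p [0.5941 0.3165 0.1575] yaw -42.16 F [0.6 0.2 4.7] M [-0.08 -0.01  0.08] w 0.0159 q6 [ 0.44  0.61  1.18 -0.    1.34  1.17]
```

View pics/cmp.png

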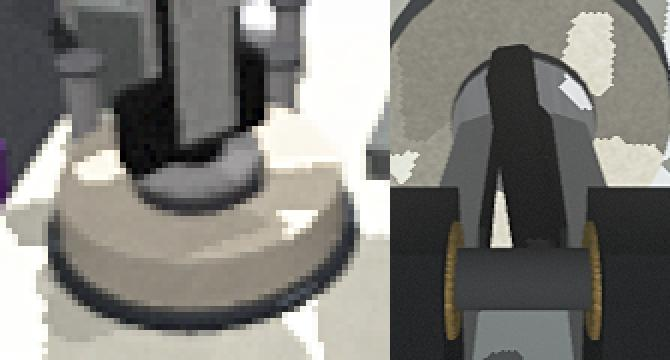

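Emit:
apply_moves:
  plan:
    - {"delta_pos": [0, 0, 0], "delta_rot": [0, 0, -0.08], "fingers": 30}
    - {"delta_pos": [0, 0, 0], "delta_rot": [0, 0, -0.15], "fingers": 40}
    - {"delta_pos": [0, 0, 0], "delta_rot": [0, 0, -0.15], "fingers": 40}
    - {"delta_pos": [0, 0, -0.02], "delta_rot": [0, 0, -0.15], "fingers": 40}
    - {"delta_pos": [0, 0, -0.06], "delta_rot": [0, 0, -0.15], "fingers": 40}
    - {"delta_pos": [0, 0, -0.1], "delta_rot": [0, 0, -0.15], "fingers": 40}
    - {"delta_pos": [0, 0, -0.12], "delta_rot": [0, 0, -0.15], "fingers": 40}
    - {"delta_pos": [0, 0, -0.12], "delta_rot": [0, 0, -0.15], "fingers": 40}

```text
time: 41.5
position: [0.5942, 0.3168, 0.2798]
tool_rot: [2.768, 1.485, 0.009]
contact_force: [-0.2, -0.3, -0.0]
gripper_width: 0.0376
```

Run:
```python
from h import *
st();snap('wrist','w27');snap('side','d27');snap('scene','s27')
cv2.imwrite('pics/cmp.png',np.hstack([cv2.resize(cv2.imread('pics/d27.png')[190:265,170:260],None,fx=8,fy=8,interpolation=0)]))
f=cv2.imread('pics/w27.png');cv2.imwrite('pics/cmp2.png',cv2.resize(f[80:330,130:400],None,fx=2.4,fy=2.4,interpolation=3))
```

```text
t 41.5 p [0.5942 0.3168 0.2798] yaw -33.58 F [-0.2 -0.3 -0. ] M [ 0.03  0.03 -0.01] w 0.0376 q6 [0.44 0.55 1.   0.   1.59 1.02]
```

View pics/cmp.png

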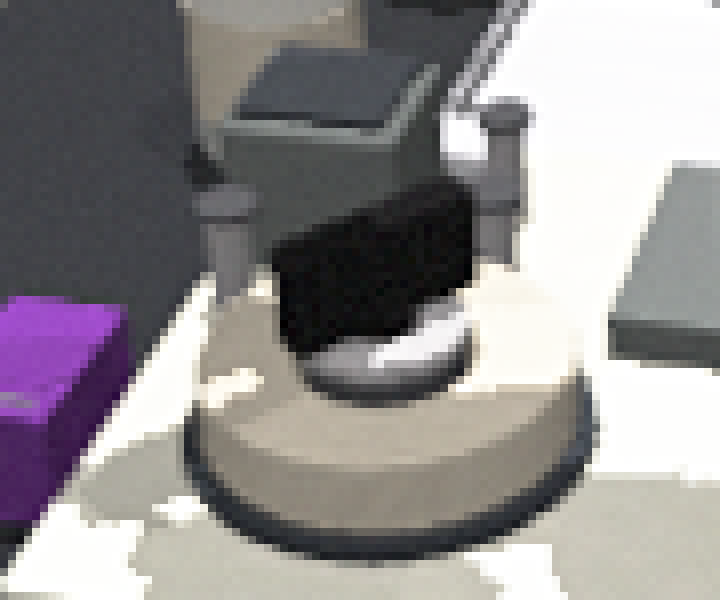

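View pics/cmp2.png

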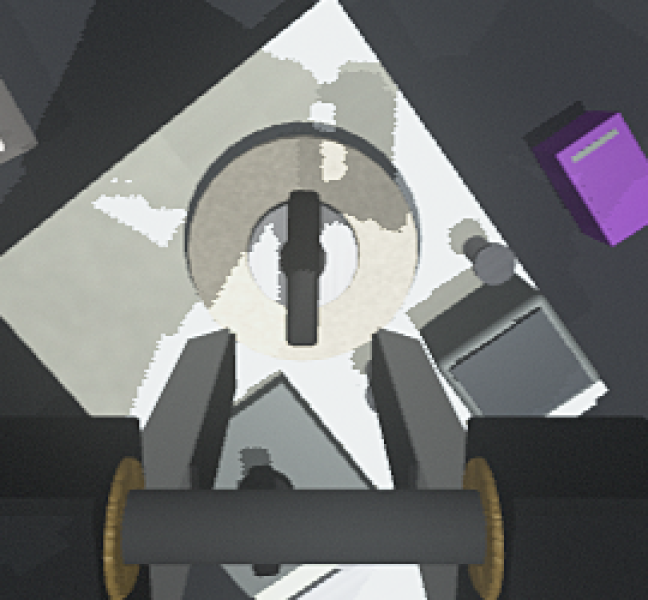

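```bash
cat > ov.py <<'E'
from h import *
def overlay(fn,z0s,ang,c,out,off,s,size):
    img=cv2.imread(f'pics/{fn}.png')[off[1]:off[1]+size[1],off[0]:off[0]+size[0]]
    img=cv2.resize(img,None,fx=s,fy=s,interpolation=0);res=[]
    for z0 in z0s:
        im=img.copy()
        P=lambda p:tuple(int(round(v)) for v in ((w2px(fn,p)+.5-np.array(off))*s))
        t=np.linspace(0,2*np.pi,60)
        for z in(z0,z0+.005):
            cv2.polylines(im,[np.array([P([c[0]+.026*np.cos(a),c[1]+.026*np.sin(a),z]) for a in t])],True,(0,0,255),1)
        A=np.radians(ang);e=np.array([np.cos(A),np.sin(A)]);n=np.array([-e[1],e[0]])
        for z in(z0+.007,z0+.041):
            cv2.polylines(im,[np.array([P([*(np.array(c)+e*.032*i+n*.007*j),z]) for i,j in((1,1),(1,-1),(-1,-1),(-1,1))])],True,(0,255,0),1)
        # hub face & reel
        cv2.polylines(im,[np.array([P([c[0]+.056*np.cos(a),c[1]+.056*np.sin(a),.107]) for a in t])],True,(255,0,0),1)
        res.append(im)
    cv2.imwrite(out,np.hstack(res))
E
python3 - <<'E'
from ov import *
overlay('d27',[.141,.146],56.4,[.5935,.3165],'pics/ov.png',(175,200),6,(65,62))
overlay('w27',[.141,.146],56.4,[.5935,.3165],'pics/ov2.png',(200,120),5,(80,110))
for ps in [((288,203),(302,210)),]: pass
E
```

```text
(no output)
```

View pics/ov.png

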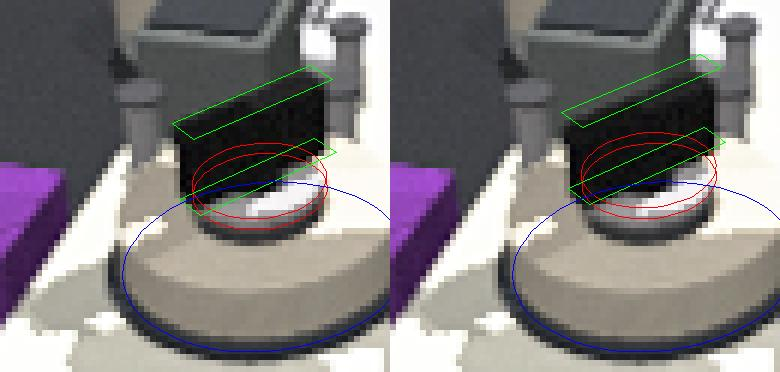

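View pics/ov2.png

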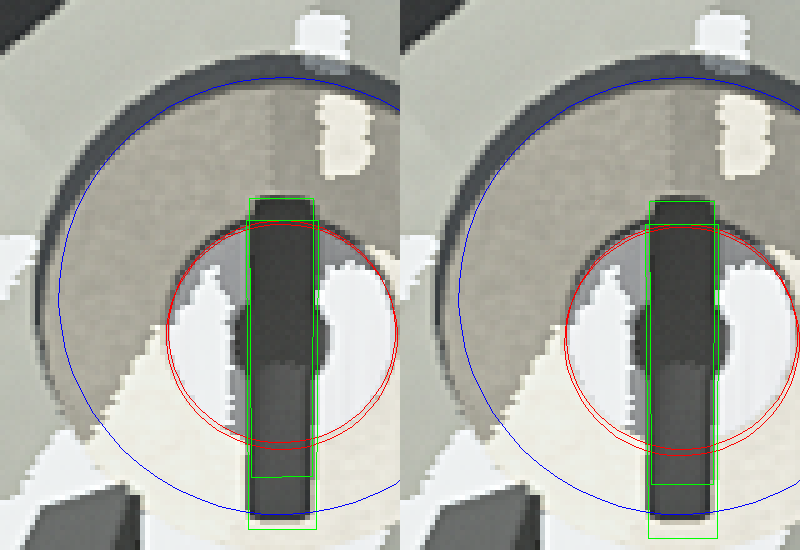

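Run:
```python
from ov import *
overlay('d10',[.158],118.3,[.5935,.3165],'pics/ova.png',(175,190),6,(65,72))
overlay('d27',[.141],56.4,[.5935,.3165],'pics/ovb.png',(175,190),6,(65,72))
cv2.imwrite('pics/ov.png',np.hstack([cv2.imread('pics/ova.png'),cv2.imread('pics/ovb.png')]))
```

```text
(no output)
```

View pics/ov.png

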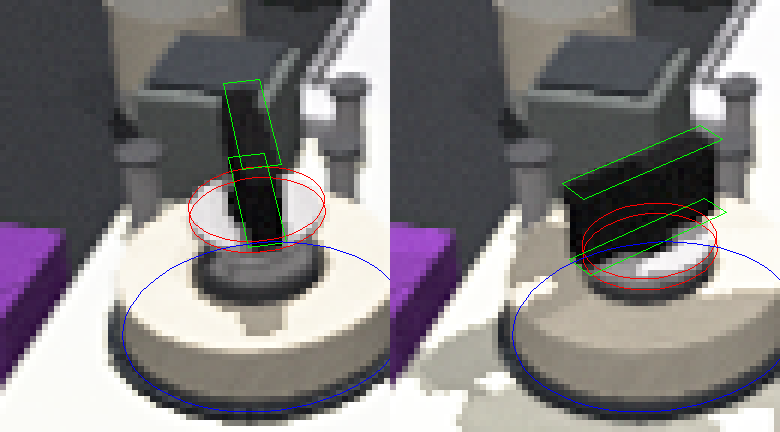

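Run:
```python
from h import *
def blob(fn,win):
    f=cv2.imread(f'pics/{fn}.png')[win[1]:win[3],win[0]:win[2]]
    m=(f.max(2)<32).astype(np.uint8)
    n,l,s,c=cv2.connectedComponentsWithStats(m);k=1+np.argmax(s[1:,4]);return c[k]+[win[0],win[1]],s[k]
def pred(fn,z0,ang):
    # silhouette centroid of bar
    K,M=load(fn);A=np.radians(ang);e=np.array([np.cos(A),np.sin(A),0]);n=np.array([-e[1],e[0],0]);c=np.array([.5935,.3165,z0])
    pts=np.array([w2px(fn,c+e*.032*i+n*.007*j+np.array([0,0,h])) for i in(1,-1) for j in(1,-1) for h in(.007,.041)])
    h=cv2.convexHull(pts.astype(np.float32));m=cv2.moments(h);return np.array([m['m10']/m['m00'],m['m01']/m['m00']])
for a,b,win in[('d10','d27',(195,195,245,250)),('s10','s27',(335,170,375,205))]:
    ca,sa=blob(a,win);cb,sb=blob(b,win)
    print(a,ca,sa,pred(a,.158,118.3));off=ca-pred(a,.158,118.3)
    print(b,cb,sb)
    for z in(.138,.141,.144,.147): print(z,(cb-pred(b,z,56.4)-off).round(2))
```

```text
d10 [216.45217391 220.93043478] [ 17  11  10  26 115] [216.89173368 216.67072987]
d27 [215.86119874 223.76025237] [  9  19  25  20 317]
0.138 [-0.66 -4.22]
0.141 [-0.58 -3.12]
0.144 [-0.5  -2.02]
0.147 [-0.42 -0.92]
s10 [350.98342541 186.90607735] [  7  10  20  15 181] [351.13417934 186.14396873]
s27 [349.96226415 191.24528302] [  5  13  21  17 212]
0.138 [-0.25 -0.87]
0.141 [-0.39 -0.1 ]
0.144 [-0.54  0.67]
0.147 [-0.68  1.44]
```

Run:
```python
from h import *
from scipy.optimize import minimize
def mask(fn,win,th):
    f=cv2.imread(f'pics/{fn}.png')[win[1]:win[3],win[0]:win[2]]
    return (f.max(2)<th)
def pts(fn,z0,ang,c=(.5935,.3165)):
    A=np.radians(ang);e=np.array([np.cos(A),np.sin(A),0]);n=np.array([-e[1],e[0],0]);c=np.array([*c,z0])
    return np.array([w2px(fn,c+e*.032*i+n*.007*j+np.array([0,0,h])) for i in(1,-1) for j in(1,-1) for h in(.007,.041)])
def iou(fn,win,th,ang,dx,dy,z0):
    m=mask(fn,win,th);S=8
    h=cv2.convexHull(((pts(fn,z0,ang)+[dx,dy]+.5-[win[0],win[1]])*S).astype(np.float32)).astype(np.int32)
    r=np.zeros((m.shape[0]*S,m.shape[1]*S),np.uint8);cv2.fillConvexPoly(r,h,1)
    r=cv2.resize(r.astype(np.float32),(m.shape[1],m.shape[0]),interpolation=cv2.INTER_AREA)
    return np.minimum(r,m).sum()/np.maximum(r,m).sum()
for th in(45,60):
  for cam,win in(('d',(200,196,240,240)),('s',(338,172,368,205))):
    out=[]
    for n,ang,z in((cam+'10',118.3,.158),(cam+'27',56.4,.141)):
        best=max((iou(n,win,th,ang,dx,dy,z),dx,dy) for dx in np.arange(-4,4.1,.5) for dy in np.arange(-5,6.1,.5));out.append(best)
    dpx=(w2px(cam+'27',[.5935,.3165,.165])-w2px(cam+'27',[.5935,.3165,.164]))[1]
    print(th,cam,np.round(out,2).tolist(),'rel z mm vs home',(out[1][2]-out[0][2])/dpx)
```

```text
45 d [[0.79, -0.5, 1.5], [0.81, 0.0, 0.5]] rel z mm vs home 2.735201492193848
45 s [[0.71, 0.0, 1.0], [0.77, -1.5, 0.5]] rel z mm vs home 1.9457723400289264
60 d [[0.57, -0.5, 1.5], [0.76, 0.0, 0.0]] rel z mm vs home 4.102802238290772
60 s [[0.68, 0.0, 1.0], [0.75, -1.0, 0.5]] rel z mm vs home 1.9457723400289264
```

Emit:
apply_moves:
  plan:
    - {"delta_pos": [0, 0, 0.02], "delta_rot": [0, 0, 0], "fingers": 0}
    - {"delta_pos": [0, 0, 0.05], "delta_rot": [0, 0, 0], "fingers": 0}
    - {"delta_pos": [0, 0, 0.08], "delta_rot": [0, 0, 0], "fingers": 0}
    - {"delta_pos": [0, 0, 0.088], "delta_rot": [0, 0, 0], "fingers": 0}
    - {"delta_pos": [0, 0, 0.09], "delta_rot": [0, 0, 0], "fingers": 0}
    - {"delta_pos": [0, 0, 0.09], "delta_rot": [0, 0, 0], "fingers": 0}
    - {"delta_pos": [0, 0, 0.09], "delta_rot": [0, 0, 0], "fingers": 0}

```text
time: 42.35
position: [0.594, 0.3167, 0.1878]
tool_rot: [2.768, 1.485, 0.003]
contact_force: [0.1, -0.3, 0.9]
gripper_width: 0.0008
```

```bash
python3 -c "
from h import *
st()"
```

```text
t 42.35 p [0.594  0.3167 0.1878] yaw -33.57 F [ 0.1 -0.3  0.9] M [ 0.01  0.03 -0.01] w 0.0008 q6 [0.44 0.59 1.14 0.   1.4  1.02]
```

Not touching at 0.1878. Continue in half-millimetre steps.

Emit:
apply_moves:
  plan:
    - {"delta_pos": [0, 0, 0.001], "delta_rot": [0, 0, 0], "fingers": 0}
    - {"delta_pos": [0, 0, 0.002], "delta_rot": [0, 0, 0], "fingers": 0}
    - {"delta_pos": [0, 0, 0.003], "delta_rot": [0, 0, 0], "fingers": 0}
    - {"delta_pos": [0, 0, 0.003], "delta_rot": [0, 0, 0], "fingers": 0}
    - {"delta_pos": [0, 0, 0.003], "delta_rot": [0, 0, 0], "fingers": 0}

```text
time: 42.85
position: [0.5935, 0.3165, 0.1834]
tool_rot: [-2.768, -1.485, 0.0]
contact_force: [1.1, 0.1, -0.3]
gripper_width: 0.0003
```

Emit:
apply_moves:
  plan:
    - {"delta_pos": [0, 0, 0.001], "delta_rot": [0, 0, 0], "fingers": 0}
    - {"delta_pos": [0, 0, 0.0015], "delta_rot": [0, 0, 0], "fingers": 0}
    - {"delta_pos": [0, 0, 0.0015], "delta_rot": [0, 0, 0], "fingers": 0}
    - {"delta_pos": [0, 0, 0.0015], "delta_rot": [0, 0, 0], "fingers": 0}

```text
time: 43.25
position: [0.5936, 0.3165, 0.1823]
tool_rot: [2.768, 1.485, 0.001]
contact_force: [-0.6, -0.7, 4.7]
gripper_width: 0.0006
```

Emit:
apply_moves:
  plan:
    - {"delta_pos": [0, 0, -0.03], "delta_rot": [0, 0, -0.05], "fingers": 0}
    - {"delta_pos": [0, 0, -0.06], "delta_rot": [0, 0, -0.15], "fingers": 30}
    - {"delta_pos": [0, 0, -0.08], "delta_rot": [0, 0, -0.3], "fingers": 40}
    - {"delta_pos": [0, 0, -0.08], "delta_rot": [0, 0, -0.45], "fingers": 40}
    - {"delta_pos": [0, 0, -0.08], "delta_rot": [0, 0, -0.586], "fingers": 40}
    - {"delta_pos": [0, 0, -0.08], "delta_rot": [0, 0, -0.586], "fingers": 40}

```text
time: 43.85
position: [0.5935, 0.3165, 0.2614]
tool_rot: [-2.219, -2.224, 0.001]
contact_force: [0.1, -0.1, 0.1]
gripper_width: 0.0361
```

```bash
python3 -c "
from h import *
st();to(.50,.14,.262,0)"
```

```text
t 43.85 p [0.5935 0.3165 0.2614] yaw 0.13 F [ 0.1 -0.1  0.1] M [ 0.03 -0.   -0.  ] w 0.0361 q6 [ 0.44  0.56  1.03 -0.    1.55  0.43]
(0.5, 0.14, 0.262, 0) dpos [-0.1762, -0.0939, -0.0005] drot [-0.0006, 0.0003, 0.0022]
```

View pics/s27.png

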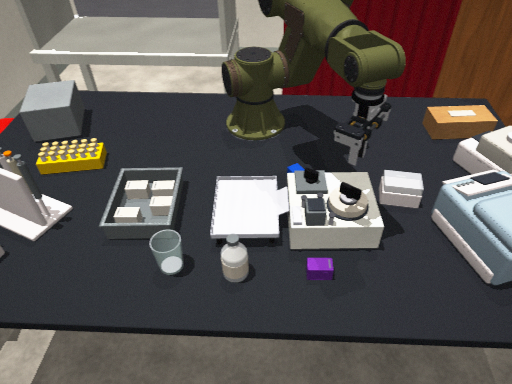

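Emit:
apply_moves:
  plan:
    - {"delta_pos": [-0.035, -0.019, 0], "delta_rot": [0, 0, 0], "fingers": 40}
    - {"delta_pos": [-0.07, -0.037, 0], "delta_rot": [0, 0, 0], "fingers": 40}
    - {"delta_pos": [-0.105, -0.056, 0], "delta_rot": [0, 0, 0], "fingers": 40}
    - {"delta_pos": [-0.14, -0.075, 0], "delta_rot": [0, 0, 0], "fingers": 40}
    - {"delta_pos": [-0.176, -0.094, 0], "delta_rot": [0, 0, 0], "fingers": 40}
    - {"delta_pos": [-0.176, -0.094, 0], "delta_rot": [0, 0, 0], "fingers": 40}
    - {"delta_pos": [-0.176, -0.094, 0], "delta_rot": [0, 0, 0], "fingers": 40}

```text
time: 44.55
position: [0.4996, 0.1402, 0.2622]
tool_rot: [2.226, 2.216, 0.001]
contact_force: [0.6, -0.3, 0.0]
gripper_width: 0.0373
```

Run:
```python
from h import *
st();snap('wrist','w28')
f=cv2.imread('pics/w28.png');cv2.imwrite('pics/w28z.png',cv2.resize(f[60:250,140:390],None,fx=3,fy=3,interpolation=3))
```

```text
t 44.55 p [0.4996 0.1402 0.2622] yaw -0.25 F [ 0.6 -0.3  0. ] M [-0.02 -0.03  0.02] w 0.0373 q6 [0.2  0.19 1.52 0.   1.43 0.21]
```

View pics/w28z.png

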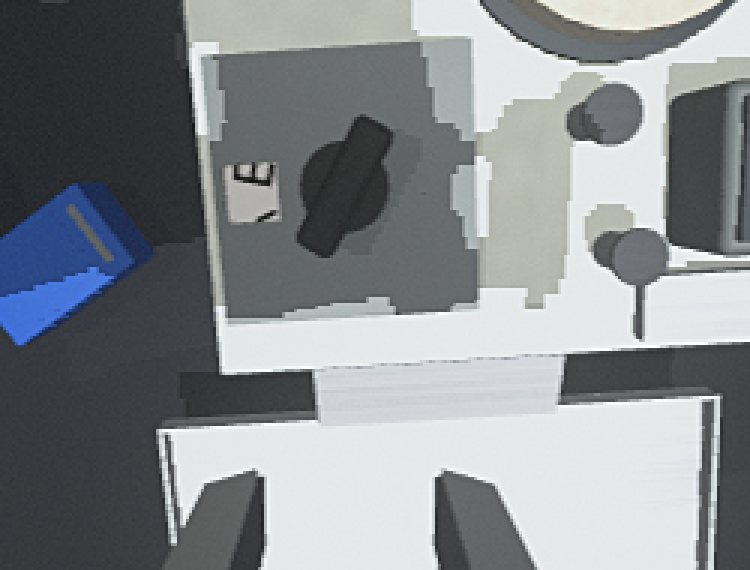

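Run:
```python
from h import *
f=cv2.imread('pics/w28.png');a=cv2.resize(f[105:145,205:245],None,fx=10,fy=10,interpolation=3)
cv2.imwrite('pics/win.png',np.hstack([a,cv2.rotate(a,cv2.ROTATE_90_COUNTERCLOCKWISE)]))
z=lambda u,v,h: px2w('w28',u/3+140-.3,v/3+60-.3,h)[:2].round(4)
print('cover',[z(u,v,.1195) for u,v in[(202,57),(470,38),(480,303),(228,322)]])
a,b=z(375,122,.159),z(318,247,.159);print('knob',a,b,(a+b)/2,np.degrees(np.arctan2(*(a-b)[::-1])),np.linalg.norm(a-b))
print('disc',z(344,186,.1225),'win',z(252,193,.1195))
```

```text
cover [array([0.4485, 0.2549]), array([0.5427, 0.2607]), array([0.5492, 0.1675]), array([0.4539, 0.1608])]
knob [0.5083 0.2303] [0.4898 0.1916] [0.49905 0.21095] 64.45051320763388 0.0428945217947467
disc [0.4982 0.2106] win [0.4646 0.2083]
```

View pics/win.png

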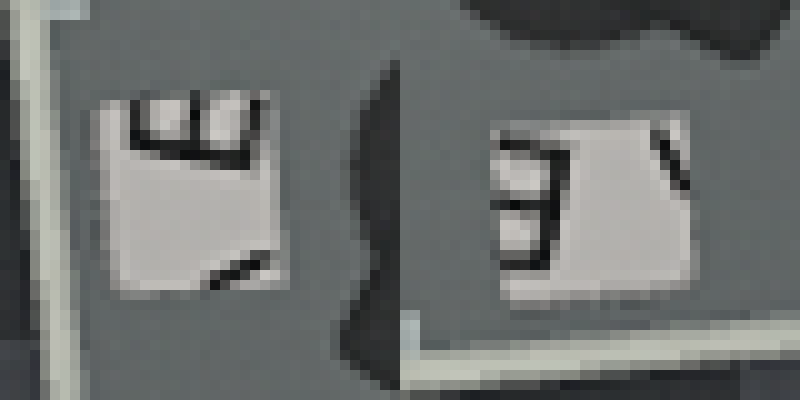

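```bash
python3 -c "
from h import *
to(.4988,.2108,.2,154.5)"
```

```text
(0.4988, 0.2108, 0.2, 154.5) dpos [0.07, -0.0012, 0.0619] drot [0.0004, 0.0003, -2.6993]
```

Emit:
apply_moves:
  plan:
    - {"delta_pos": [0.005, 0, 0], "delta_rot": [0, 0, -0.14], "fingers": 35}
    - {"delta_pos": [0.01, 0, 0], "delta_rot": [0, 0, -0.28], "fingers": 35}
    - {"delta_pos": [0.015, 0, 0], "delta_rot": [0, 0, -0.42], "fingers": 35}
    - {"delta_pos": [0.02, 0, 0], "delta_rot": [0, 0, -0.56], "fingers": 35}
    - {"delta_pos": [0.025, 0, 0], "delta_rot": [0, 0, -0.7], "fingers": 35}
    - {"delta_pos": [0.03, 0, 0], "delta_rot": [0, 0, -0.84], "fingers": 35}
    - {"delta_pos": [0.035, 0, 0], "delta_rot": [0, 0, -0.98], "fingers": 35}
    - {"delta_pos": [0.04, 0, 0], "delta_rot": [0, 0, -1.12], "fingers": 35}
    - {"delta_pos": [0.045, 0, 0], "delta_rot": [0, 0, -1.26], "fingers": 35}
    - {"delta_pos": [0.05, 0, 0], "delta_rot": [0, 0, -1.4], "fingers": 35}
    - {"delta_pos": [0.055, 0, 0], "delta_rot": [0, 0, -1.54], "fingers": 35}
    - {"delta_pos": [0.06, 0, 0], "delta_rot": [0, 0, -1.68], "fingers": 35}
    - {"delta_pos": [0.065, 0, 0], "delta_rot": [0, 0, -1.82], "fingers": 35}
    - {"delta_pos": [0.07, 0, 0], "delta_rot": [0, 0, -1.96], "fingers": 35}
    - {"delta_pos": [0.07, 0, 0.01], "delta_rot": [0, 0, -2.1], "fingers": 35}
    - {"delta_pos": [0.07, 0, 0.02], "delta_rot": [0, 0, -2.24], "fingers": 35}
    - {"delta_pos": [0.07, 0, 0.03], "delta_rot": [0, 0, -2.38], "fingers": 35}
    - {"delta_pos": [0.07, 0, 0.04], "delta_rot": [0, 0, -2.52], "fingers": 35}
    - {"delta_pos": [0.07, 0, 0.05], "delta_rot": [0, 0, -2.66], "fingers": 35}
    - {"delta_pos": [0.07, 0, 0.06], "delta_rot": [0, 0, -2.7], "fingers": 35}

```text
time: 46.6
position: [0.4997, 0.2116, 0.2008]
tool_rot: [1.687, -2.649, -0.0]
contact_force: [1.4, 0.7, -0.1]
gripper_width: 0.0327
```

```bash
python3 -c "
from h import *
st();to(.4988,.2108,.128,154.5)
snap('wrist','w29')"
```

```text
t 46.6 p [0.4997 0.2116 0.2008] yaw 154.97 F [ 1.4  0.7 -0.1] M [0.2  0.01 0.02] w 0.0327 q6 [ 0.33  0.29  1.55  0.    1.31 -2.37]
(0.4988, 0.2108, 0.128, 154.5) dpos [0.0011, 0.0004, 0.0728] drot [0.0006, -0.0005, 0.0082]
```

View pics/w29.png

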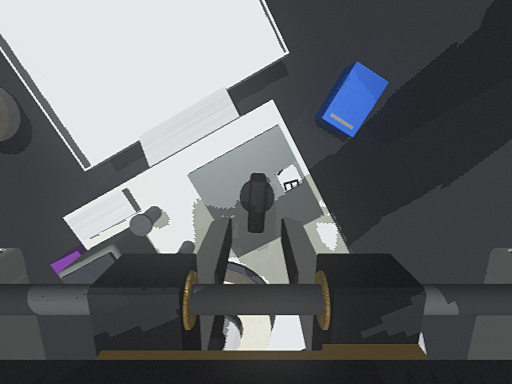

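Emit:
apply_moves:
  plan:
    - {"delta_pos": [0.001, 0.0004, 0.02], "delta_rot": [0, 0, 0.008], "fingers": 35}
    - {"delta_pos": [0.001, 0.0004, 0.045], "delta_rot": [0, 0, 0.008], "fingers": 35}
    - {"delta_pos": [0.001, 0.0004, 0.065], "delta_rot": [0, 0, 0.008], "fingers": 35}
    - {"delta_pos": [0.001, 0.0004, 0.072], "delta_rot": [0, 0, 0.008], "fingers": 35}
    - {"delta_pos": [0.001, 0.0004, 0.072], "delta_rot": [0, 0, 0.008], "fingers": 20}
    - {"delta_pos": [0.001, 0.0004, 0.072], "delta_rot": [0, 0, 0.008], "fingers": 5}
    - {"delta_pos": [0.001, 0.0004, 0.072], "delta_rot": [0, 0, 0.008], "fingers": 5}
    - {"delta_pos": [0.001, 0.0004, 0.072], "delta_rot": [0, 0, 0.008], "fingers": 5}
  newtons: 6

```text
time: 47.45
position: [0.4987, 0.2103, 0.1309]
tool_rot: [-1.67, 2.66, 0.001]
contact_force: [-4.8, 2.6, 5.1]
gripper_width: 0.014
```

```bash
python3 -c "
from h import *
st();snap('wrist','w30')"
```

```text
t 47.45 p [0.4987 0.2103 0.1309] yaw 154.23 F [-4.8  2.6  5.1] M [ 0.66  0.98 -0.  ] w 0.014 q6 [ 0.33  0.35  1.63  0.    1.16 -2.36]
```

View pics/w30.png

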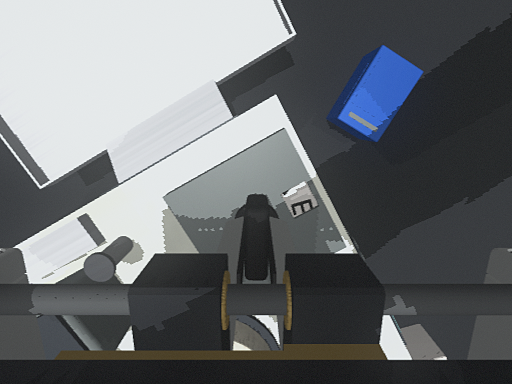

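Emit:
apply_moves:
  plan:
    - {"delta_pos": [0, 0, 0], "delta_rot": [0, 0, 0.1], "fingers": 5}
    - {"delta_pos": [0, 0, 0], "delta_rot": [0, 0, 0.2], "fingers": 5}
    - {"delta_pos": [0, 0, 0], "delta_rot": [0, 0, 0.3], "fingers": 5}
    - {"delta_pos": [0, 0, 0], "delta_rot": [0, 0, 0.4], "fingers": 5}
    - {"delta_pos": [0, 0, 0], "delta_rot": [0, 0, 0.5], "fingers": 5}
    - {"delta_pos": [0, 0, 0], "delta_rot": [0, 0, 0.6], "fingers": 5}
    - {"delta_pos": [0, 0, 0], "delta_rot": [0, 0, 0.7], "fingers": 5}
    - {"delta_pos": [0, 0, 0], "delta_rot": [0, 0, 0.8], "fingers": 5}
    - {"delta_pos": [0, 0, 0], "delta_rot": [0, 0, 0.9], "fingers": 5}
    - {"delta_pos": [0, 0, 0], "delta_rot": [0, 0, 0.98], "fingers": 5}
    - {"delta_pos": [0, 0, 0], "delta_rot": [0, 0, 0.98], "fingers": 5}

```text
time: 48.6
position: [0.4992, 0.2096, 0.1309]
tool_rot: [-0.219, 3.132, -0.0]
contact_force: [-2.0, -3.6, 7.2]
gripper_width: 0.0143
```

```bash
cat > win.py <<'E'
from h import *
import sys
def rect(fn,out):
    # rectify window region, operator view: up=+x labeller, right=-y
    A=np.radians(3.5);ex=np.array([np.cos(A),np.sin(A)]);ey=np.array([-ex[1],ex[0]]);c=np.array([.4988,.2108])
    src=[];dst=[];s=8000
    img=cv2.imread(f'pics/{fn}.png')
    pts=[(-.055,.03),(-.055,-.03),(0.0,-.03),(0.0,.03)]  # (x,y) in labeller axes rel dial
    for x,y in pts:
        p=c+ex*x+ey*y;src.append(w2px(fn,[*p,.1195]));dst.append([(.03-y)*s,(0-x)*s])
    H=cv2.getPerspectiveTransform(np.float32(src),np.float32(dst));cv2.imwrite(out,cv2.warpPerspective(img,H,(480,440),flags=cv2.INTER_CUBIC))
rect(sys.argv[1],sys.argv[2])
E
python3 -c "
from h import *
st();snap('wrist','w31')"; python3 win.py w28 pics/wa.png; python3 win.py w31 pics/wb.png; python3 -c "
import cv2,numpy as np
cv2.imwrite('pics/wab.png',cv2.resize(np.hstack([cv2.imread('pics/wa.png'),cv2.imread('pics/wb.png')]),None,fx=.8,fy=.8))"
```

```text
t 48.6 p [0.4992 0.2096 0.1309] yaw 98.0 F [-2.  -3.6  7.2] M [-0.61  0.37 -0.06] w 0.0143 q6 [ 0.33  0.35  1.63 -0.    1.15 -1.38]
```

View pics/wab.png

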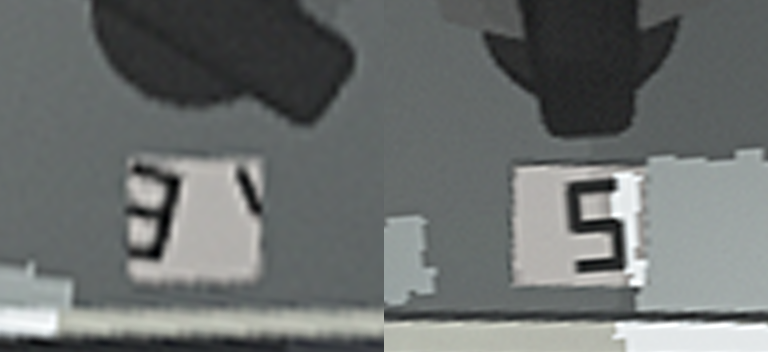

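View pics/w31.png

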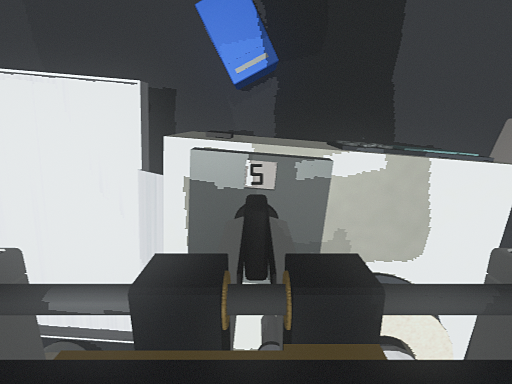

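Emit:
apply_moves:
  plan:
    - {"delta_pos": [0, 0, 0], "delta_rot": [0, 0, 0.1], "fingers": 5}
    - {"delta_pos": [0, 0, 0], "delta_rot": [0, 0, 0.2], "fingers": 5}
    - {"delta_pos": [0, 0, 0], "delta_rot": [0, 0, 0.3], "fingers": 5}
    - {"delta_pos": [0, 0, 0], "delta_rot": [0, 0, 0.4], "fingers": 5}
    - {"delta_pos": [0, 0, 0], "delta_rot": [0, 0, 0.5], "fingers": 5}
    - {"delta_pos": [0, 0, 0], "delta_rot": [0, 0, 0.6], "fingers": 5}
    - {"delta_pos": [0, 0, 0], "delta_rot": [0, 0, 0.7], "fingers": 5}
    - {"delta_pos": [0, 0, 0], "delta_rot": [0, 0, 0.8], "fingers": 5}
    - {"delta_pos": [0, 0, 0], "delta_rot": [0, 0, 0.9], "fingers": 5}
    - {"delta_pos": [0, 0, 0], "delta_rot": [0, 0, 1.0], "fingers": 5}
    - {"delta_pos": [0, 0, 0], "delta_rot": [0, 0, 1.1], "fingers": 5}
    - {"delta_pos": [0, 0, 0], "delta_rot": [0, 0, 1.2], "fingers": 5}
    - {"delta_pos": [0, 0, 0], "delta_rot": [0, 0, 1.3], "fingers": 5}
    - {"delta_pos": [0, 0, 0], "delta_rot": [0, 0, 1.34], "fingers": 5}
    - {"delta_pos": [0, 0, 0], "delta_rot": [0, 0, 1.34], "fingers": 5}

```text
time: 50.15
position: [0.4985, 0.209, 0.1305]
tool_rot: [1.771, 2.594, -0.002]
contact_force: [-8.0, -7.6, 7.4]
gripper_width: 0.0139
```

```bash
python3 -c "
from h import *
st();snap('wrist','w32')"; python3 win.py w32 pics/wb.png
```

```text
t 50.15 p [0.4985 0.209  0.1305] yaw 21.36 F [-8.  -7.6  7.4] M [-1.36  1.23 -0.05] w 0.0139 q6 [ 0.33  0.35  1.63 -0.    1.16 -0.04]
```

View pics/wb.png

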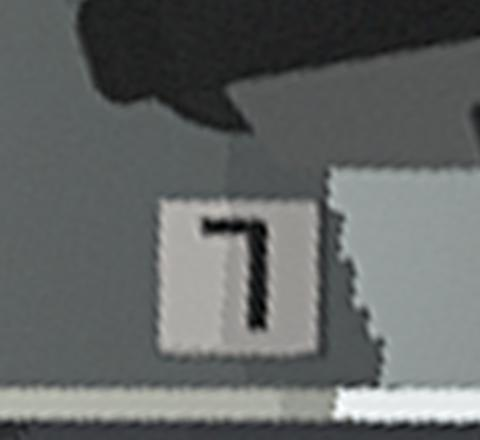

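Emit:
apply_moves:
  plan:
    - {"delta_pos": [0, 0, 0], "delta_rot": [0, 0, 0], "fingers": 20}
    - {"delta_pos": [0, 0, 0], "delta_rot": [0, 0, 0], "fingers": 35}
    - {"delta_pos": [0, 0, 0], "delta_rot": [0, 0, 0], "fingers": 35}
    - {"delta_pos": [0, 0, -0.02], "delta_rot": [0, 0, 0], "fingers": 35}
    - {"delta_pos": [0, 0, -0.05], "delta_rot": [0, 0, 0], "fingers": 35}
    - {"delta_pos": [0, 0, -0.09], "delta_rot": [0, 0, 0], "fingers": 35}
    - {"delta_pos": [-0.03, 0, -0.13], "delta_rot": [0, 0, 0], "fingers": 35}
    - {"delta_pos": [-0.06, 0, -0.15], "delta_rot": [0, 0, 0], "fingers": 35}
    - {"delta_pos": [-0.08, 0, -0.15], "delta_rot": [0, 0, 0], "fingers": 35}
    - {"delta_pos": [-0.08, 0, -0.15], "delta_rot": [0, 0, 0], "fingers": 35}

```text
time: 51.2
position: [0.5285, 0.1336, 0.2802]
tool_rot: [1.774, 2.592, 0.001]
contact_force: [-0.5, 0.7, -0.2]
gripper_width: 0.0328
```

```bash
python3 -c "
from h import *
st();snap('wrist','w33');snap('scene','s33');snap('side','d33')"; python3 win.py w33 pics/wb.png;python3 - <<'E'
from h import *
overlay=0
a=cv2.resize(cv2.imread('pics/d33.png')[190:265,170:260],None,fx=5,fy=5,interpolation=0);b=cv2.resize(cv2.imread('pics/d27.png')[190:265,170:260],None,fx=5,fy=5,interpolation=0)
w=cv2.imread('pics/wb.png')[:375];cv2.imwrite('pics/fin.png',cv2.resize(np.hstack([a,w]),None,fx=.85,fy=.85))
E
```

```text
t 51.2 p [0.5285 0.1336 0.2802] yaw 21.22 F [-0.5  0.7 -0.2] M [ 0.07 -0.04  0.  ] w 0.0328 q6 [ 0.18  0.24  1.42 -0.    1.48 -0.19]
```

View pics/fin.png

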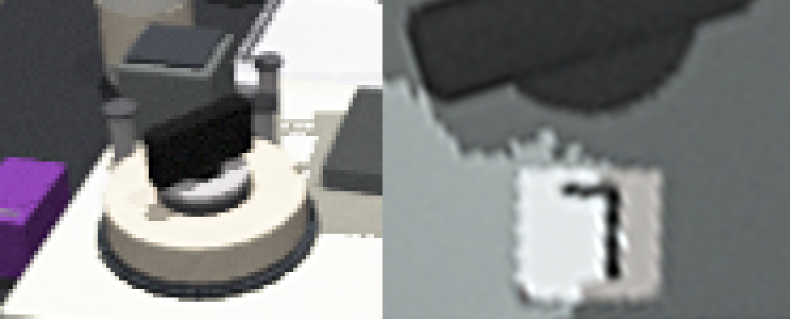

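View pics/s33.png

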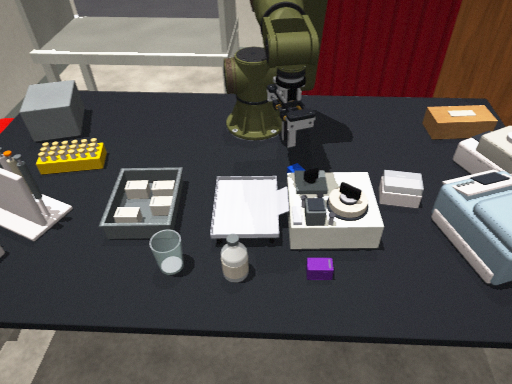

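View pics/w33.png

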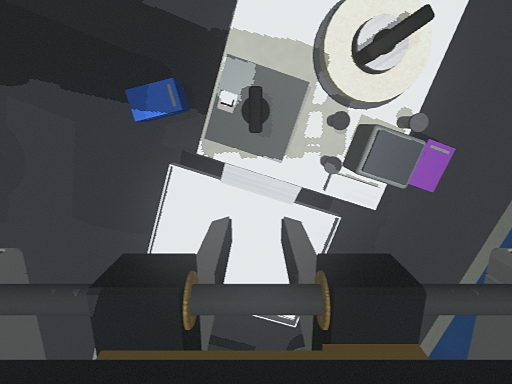

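```bash
python3 -c "
from h import *
print(manip.job_done());st()"
```

```text
the job is handed in; nothing more can be done
None
the job is handed in; nothing more can be done
```

I changed the labeller over to batch 7 and handed the job in after about 51 s of robot time; no verdict was reported.

- **Cartons:** Four were present. I moved all of them from the catch tray to the tote before touching the dial. The last pictures show the tray empty and all four in the tote. One carton there looked about 2 cm off where I had set it down, still inside.
- **Screw:** I turned it backward until it dropped. The side picture showed the flange about 9 to 11 mm lower. I then drove it forward about 340°, with one regrasp and low forces.
    - **Seated:** A light touch on top of the bar, about 5 N, put the flange within about 0.3 to 1 mm of the hub face. That is inside the 1.5 mm limit, and it had apparently stopped sinking after about 285°.
    - **Doubtful:** The image-based height fits disagreed, reading 0 to 4 mm above home or more, so I relied on the touch. The screw never stalled hard; I put the extra turn down to play in the thread.
- **Dial:** After release the 7 sat within about 0.5 mm of mid-window.
- **Bystanders:** The bottle and beaker look unmoved in the scene pictures, and I went nowhere near the tip box. The arm was clear of everything when I handed in.

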